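# Ready the key engraving station

### The arm

A 6-joint arm with a two-finger parallel gripper is mounted at the origin on the work surface. World frame = base frame: x ahead of the robot, y to its left, z up, the work surface at z = 0. Lengths are in m, angles in degrees, forces in N, time in s.
With the tool pointing down it reaches from about 0.4 to 0.825 m from the base axis. Payload 7 kg.
Tool frame: the origin (TCP) lies at the very end of the fingers, on their centre line; the grasp point (between the pads) lies 19 mm behind it; z points along the fingers, y is the line along which they close (so a half turn about z gives the same grasp; the last joint's range is limited). The gripper opens to 88 mm and grips with 3 to 60 N. Pads are 19 mm wide; open, the fingers measure 130 mm over their backs; the gripper's body (78 mm by 193 mm) begins 47 mm behind the grasp point.
Start: joints at [-47.492, 20.546, 0.682, 0, -70.136, -16.507], TCP at [0.296, -0.607, 0.227] pointing down, gripper open.
Joint ranges: [-176.03, 176.03], [-82.01, 121.73], [-58.28, 71.71], [-173.87, 95.51], [-174.79, -0.11], [-173.66, 173.66]. Speed limits (degrees/s): [136.94, 136.94, 172.46, 180, 180, 180].

### API

Orientations are given as [roll, pitch, yaw] about the fixed x, y, z axes, in that order (R = Rz(yaw) Ry(pitch) Rx(roll)).
In Python, from plant import ctrl gives the robot as it stands.
- The arm moves only by the tool carry_out, never from a script. Its argument "deltas" is a list that holds one entry, the list of rows, each a list of 5 numbers: the shift along the tool's x, y, z scaled (see below), then the turn about the tool's z scaled (see below), then the opening, from -1 (shut) to 1 (fully open). A call has 1 to 5 rows; each row is the pose to reach, as a shift and turn from the pose commanded when the call began, along the tool's axes at that moment, turning the shorter way round; what a row does not reach only later rows make up. The controller multiplies each number of a shift by 20 cm and each number of a turn by 2 pi rad. A row lasts 1/10 s, in which the tool goes at most 50 mm and 8.59 degrees, less where a joint would pass 70% of its speed; a pose out of reach is approached as far as the arm can. A call with a number of a shift or a turn outside -1 to 1 is refused whole. A call with a gripper value outside its range is refused whole. The fingers move at their own pace and stop on an object; the grip force is fixed at half the most. Time passes only in rows, so rows that repeat a pose let the fingers close. It gives the time, the measured TCP pose, the force, the opening and the grip force at its end, in the units of the state.
- ctrl.get_obs(): the state, without advancing time (a new reading comes with each control period).
- ctrl.snapshot(name): name is "side" or "top"; returns a dict with "color" (420x560x3 uint8, red, green, blue), "camera_matrix" (3x3 intrinsics, pixels), "R" (3x3) and "t" (3): a world point X has camera coordinates R X + t. Camera axes: x right, y down, z forward; pixel columns grow to the right and rows downward; lengths in m; the calibration is good to about 2 mm. A picture is of the moment at which its call begins. There is no depth.
- ctrl.close_job(): hands the job in; it is judged then, once.
Trained networks look in a picture, given as the dict that the camera call returned (one of the last four; its "shot" number tells which), for a name from the list of things; names that differ only in an ending like _2 or _b are one class to them, and where a whole thing is asked for, a point or a joint stands for the part that bears it (a point fixed in the world has none). Each returns a list of dicts, best first, with "p" (0 to 1); they miss things now and then, are a little off and sometimes report something else, mostly with a low value. They report only what shows in the picture. A call takes as long as a camera call. They do not tell look-alikes from the thing itself.
- ctrl.search_frame(picture, name): "centre" ([column, row] in pixels, amid what is visible of it).
- ctrl.silhouettes(picture, name): "mask" (420x560 bool, what is visible of it) and "centre" ([column, row] in pixels, amid what is visible of it).
- ctrl.spot_point(picture, name): "centre" ([column, row] in pixels: a listed point, or the origin of a listed thing).
The state is a dict: "clock": time; "joint_pos": joint angles; "qvel": joint speeds; "tau": joint torques, N m; "tool_pos": TCP position; "orientation": TCP orientation; "force": force on the tool from outside, world axes, zero at the start; "moment": the same for the moment, N m; "opening": finger opening in m; "gripper_force": force on a finger pad.
Only numpy, scipy, OpenCV 4.12 (cv2) and the standard library are available. Lean on these libraries where they do the work, as an engineer would, in place of code of your own. Each camera call takes 0.05 s, during which the arm holds its last target. There are 200 camera calls.

### The job

Get the key counter ready for engraving: open the chuck by its sleeve, stand the brass key from the rack in it on its shank, then turn the sleeve clockwise until all three jaws firmly grip the upright key. Slide each orange paddle fob on the counter, round end first, under the lips into a lane of its own in the beech rack, fully home against the back. Do not let the key fall over, and leave everything else on the counter in place.

Things in the scene. Friction and masses are not known exactly. Their poses are not given: they have to be found in the camera images.
- sleeve (a joint): Chuck sleeve (grooved aluminium ring, 136 mm across, 26 to 48 mm above the counter), rad, about a vertical axis: 0 = jaws wide open (faces 11 mm from the axis), growing clockwise from above, which closes all jaws 2 mm per rad; range 0 to 3, starts 1.4 to 2.2. Jaws meet the key's shank at 2.0; 0.3 to 0.5 rad more grips firmly. Stiff (0.2 N m, 4 N at a post); stays where left.
- seat (a point): Centre of the chuck's flat round floor (72 mm across) between the jaws, 50 mm above the counter, on the vertical axis that the sleeve turns about. The chuck is bolted down; its base is 144 mm across.
- post0 (a point): Centre of the TOP of the first of three red round finger posts for turning the sleeve, 120 degrees apart about the axis: upright, diameter 12 mm, 58 mm from the axis, from the sleeve's top (48 mm) to 105 mm above the counter. They travel round with the sleeve.
- jaw0: One of three smooth oiled steel jaws 120 degrees apart, 12 mm wide, 51 to 83 mm above the counter, within 37 mm of the axis; they slide radially, together, as the sleeve turns. Origin at counter height, on the axis when fully open; x points radially outwards.
- jaw1: One of three smooth oiled steel jaws 120 degrees apart, 12 mm wide, 51 to 83 mm above the counter, within 37 mm of the axis; they slide radially, together, as the sleeve turns. Origin at counter height, on the axis when fully open; x points radially outwards.
- jaw2: One of three smooth oiled steel jaws 120 degrees apart, 12 mm wide, 51 to 83 mm above the counter, within 37 mm of the axis; they slide radially, together, as the sleeve turns. Origin at counter height, on the axis when fully open; x points radially outwards.
- key_center (a point): Brass key, 96 mm tall, upright in a rack socket at the start. This point: on its axis, 48 mm above the foot; z up along the key. Shank: round, diameter 14 mm, flat foot, 20 mm collar 53 to 58 mm above the foot. Flat bow on top: 32 mm wide (x), 10 mm thick (y), 60 to 96 mm above the foot. 0.1 to 0.16 kg.
- key: The same key; origin at the centre of its foot.
- rack: Fixed beech rack, origin centre of underside, x from the front (robot's side) to the back. Three empty lanes along x, centres y = -61, 0, 61 mm, 49 mm wide, floor 24 mm high, mouth x = -57, back face x = 3 mm; walls 12 mm, lips overhang 7 mm a side, 38 to 46 mm high. Behind, to x = 57: rail 65 mm high, 18 mm square sockets 40 mm deep at x = 30, y = +-50; one holds the key.
- fobA_grip (a point): Centre of the handle of an orange paddle fob lying flat (2 or 3 present; absent: None). Handle 45 mm long (x), 20 wide (y), 16 high, point half-way up; x towards the blade. Blade 44 wide, 60 long, 8 thick, undersides flush, half-round end. 105 mm long in all, 50 g. In a lane the blade has 2.5 mm spare each side, 6 mm in height; fully home just the handle stands out.
- fobA_nose (a point): Tip of the round end of fob A's blade, half-way up its 8 mm thickness, 82.5 mm along x from the handle's centre.
- fobB_grip (a point): Centre of the handle of paddle fob B, same as fob A.
- fobB_nose (a point): Tip of the round end of fob B's blade, half-way up its 8 mm thickness, 82.5 mm along x from the handle's centre.
- fobC_grip (a point): Centre of the handle of paddle fob C, same as fob A.
- fobC_nose (a point): Tip of the round end of fob C's blade, half-way up its 8 mm thickness, 82.5 mm along x from the handle's centre.
- padlock: Tall chrome padlock, 58 mm wide, 125 mm high; a bystander. Origin at the centre of its underside.
- coaster: Black glass coaster, 100 mm square, 6 mm thick; a bystander. Origin at the centre of its underside.
- cup: White mug on the coaster, 80 mm high; a bystander. Origin at the centre of its underside.
- tokenbox: Clear polycarbonate token box, 90 x 120 x 60 mm; a bystander. Origin at the centre of its underside.
- bell: Desk bell, 76 mm across, 54 mm high; a bystander. Origin at the centre of its underside.
- penpot: Pen pot, 72 mm across, 150 mm with pens; a bystander. Origin at the centre of its underside.
- cards: Stack of cards, 90 x 60 x 30 mm; a bystander. Origin at the centre of its underside.
- bluefob_center (a point): Blue plastic fob standing in the rack's other socket, 93 mm tall, head 34 x 10 mm; a bystander, this point 46 mm above its foot.
There are look-alikes about, which are no part of the job. What is shaped like the part that bears fobB_grip but white is not meant.

How it is judged:
By the outcome, as a careful person would: the job done as asked, in the order asked, and still so for the second after the job is handed in, with the robot touching nothing.
Of fobA, fobB, fobC only 2 to 3 are there at a start; the rules pass over those that are not, and their reading is None.
At some moment in a run one of fobA, fobB, fobC may be knocked a few centimetres aside while the robot is not near it.
It also fails if it takes over 210 s, if anything falls off the work surface, if the arm or the gripper's body presses on something with over 40 N, if the wrist force passes 120 N, or if a joint passes its speed limit or range.

## Working session

There is one attempt and no reset: what is moved stays moved. The work goes in short steps, Python scripts to look and compute and a tool call to move; the robot and the scene stay as the last step left them, time stands still between calls to the robot, and variables do not carry over. Pictures are saved under pics/ and viewed, at most 14 in all, crops included, and the job is handed in when it is done.

Besides the shell and the picture viewer there is one more tool, called after "Emit:" as name([rows], argument=value, ...), one row to a line, values as JSON. carry_out: Moves the arm, as the interface text tells. Its arguments: {"type":"object","properties":{"deltas":{"type":"array"}},"required":["deltas"]}

```bash
ls; mkdir -p pics; cat > h.py <<'E'
import numpy as np, cv2
from plant import ctrl
from scipy.spatial.transform import Rotation as Ro
def snap(n,f=None):
    s=ctrl.snapshot(n)
    if f: cv2.imwrite('pics/'+f,cv2.cvtColor(s['color'],cv2.COLOR_RGB2BGR))
    return s
def ray(s,px):
    K,R,t=[np.array(s[k]) for k in('camera_matrix','R','t')]
    d=R.T@np.linalg.solve(K,[px[0],px[1],1.]); return -R.T@t,d
def atz(s,px,z):
    c,d=ray(s,px); return c+d*(z-c[2])/d[2]
def proj(s,X):
    p=np.array(s['camera_matrix'])@(np.array(s['R'])@np.array(X)+np.array(s['t'])); return p[:2]/p[2]
def tri(s1,p1,s2,p2):
    A=[];b=[]
    for s,p in((s1,p1),(s2,p2)):
        c,d=ray(s,p); d=d/np.linalg.norm(d); M=np.eye(3)-np.outer(d,d); A.append(M);b.append(M@c)
    return np.linalg.lstsq(np.vstack(A),np.hstack(b),rcond=None)[0]
E
python3 - <<'E'
from h import *
np.set_printoptions(precision=4,suppress=True)
a=snap('top','t0.png');b=snap('side','s0.png')
for s in(a,b): print('cam',ray(s,(280,210))[0])
Z=dict(seat=.05,post0=.105,jaw0=0,jaw1=0,jaw2=0,key_center=None,key=None,rack=0,fobA_grip=.008,fobA_nose=.004,bluefob_center=None,padlock=0,coaster=0,cup=0.006,tokenbox=0,bell=0,penpot=0,cards=0)
for n,z in Z.items():
    for q,s in(('T',a),('S',b)):
        for r in ctrl.spot_point(s,n)[:5]:
            if r['p']>.2: print(n,q,round(r['p'],2),np.round(r['centre'],1), atz(s,r['centre'],z)[:2] if z is not None else '')
E
```

```text
pics
cam [ 0.3107 -0.0271  1.3718]
cam [0.0878 0.6955 0.6596]
seat T 0.7 [345.6 216.6] [ 0.5141 -0.2234]
seat S 0.95 [323.3 178.9] [ 0.5209 -0.2176]
post0 T 0.89 [332.4 207.1] [ 0.5336 -0.1787]
post0 T 0.54 [349.5 220. ] [ 0.4957 -0.226 ]
post0 S 0.65 [310.1 169.5] [ 0.5363 -0.1608]
post0 S 0.57 [130.7 312.8] [0.5613 0.4472]
jaw0 T 0.58 [346.9 219.6] [ 0.5124 -0.2345]
jaw0 T 0.46 [344.4 219.2] [ 0.5138 -0.2269]
jaw0 T 0.38 [345.7 214.7] [ 0.5277 -0.2314]
jaw0 S 0.43 [323.  188.1] [ 0.5321 -0.2434]
jaw1 T 0.58 [346.9 219.6] [ 0.5124 -0.2345]
jaw1 T 0.46 [344.4 219.2] [ 0.5138 -0.2269]
jaw1 T 0.38 [345.7 214.7] [ 0.5277 -0.2314]
jaw1 S 0.43 [323.  188.1] [ 0.5321 -0.2434]
jaw2 T 0.58 [346.9 219.6] [ 0.5124 -0.2345]
jaw2 T 0.46 [344.4 219.2] [ 0.5138 -0.2269]
jaw2 T 0.38 [345.7 214.7] [ 0.5277 -0.2314]
jaw2 S 0.43 [323.  188.1] [ 0.5321 -0.2434]
key_center T 0.64 [198.7 189.9] 
key_center S 0.51 [207.7 248.2] 
key_center S 0.42 [173.2 331.8] 
key T 0.39 [198.5 196.3] 
key S 0.72 [206.9 259.9] 
rack T 0.62 [214.4 204.8] [0.5642 0.1739]
rack S 0.84 [233.8 262.6] [0.5612 0.1653]
fobA_grip 
[... 443 characters left out ...]
er T 0.93 [386.9 292.9] [ 0.2894 -0.3454]
coaster S 0.7 [410.8 196.4] [ 0.2888 -0.3402]
cup T 0.75 [389.2 291.8] [ 0.2927 -0.351 ]
cup S 0.85 [412.4 192.3] [ 0.2897 -0.3551]
tokenbox T 0.62 [413.7 189.9] [ 0.6029 -0.4455]
tokenbox S 0.76 [330.3 154.7] [ 0.611  -0.4519]
bell T 0.71 [295.6 256. ] [ 0.4028 -0.0746]
bell T 0.58 [131.8 261.7] [0.3918 0.4229]
bell T 0.21 [217.8 203.7] [0.5675 0.1634]
bell S 0.77 [224.9 383.2] [0.3846 0.4181]
penpot T 0.65 [143.  177.1] [0.6555 0.3991]
penpot T 0.27 [212.9 264.3] [0.3809 0.1763]
penpot S 0.66 [132.6 308.9] [0.6558 0.391 ]
cards T 0.85 [143.5 211.7] [0.5454 0.3933]
cards S 0.67 [171.1 330.3] [0.5471 0.3871]
cards S 0.59 [331.1 156.7] [ 0.602 -0.44 ]
```

```bash
python3 - <<'E'
import cv2
t=cv2.imread('pics/t0.png');s=cv2.imread('pics/s0.png')
cv2.imwrite('pics/t0b.png',cv2.resize(t[130:310,110:430],(800,450),interpolation=cv2.INTER_CUBIC))
cv2.imwrite('pics/s0b.png',cv2.resize(s[120:420,100:460],(720,600),interpolation=cv2.INTER_CUBIC))
E
```

```text
(no output)
```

View pics/t0b.png

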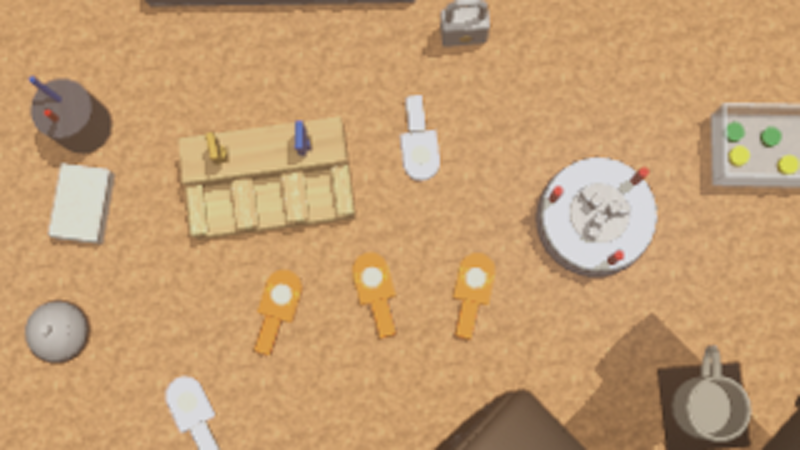

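View pics/s0b.png

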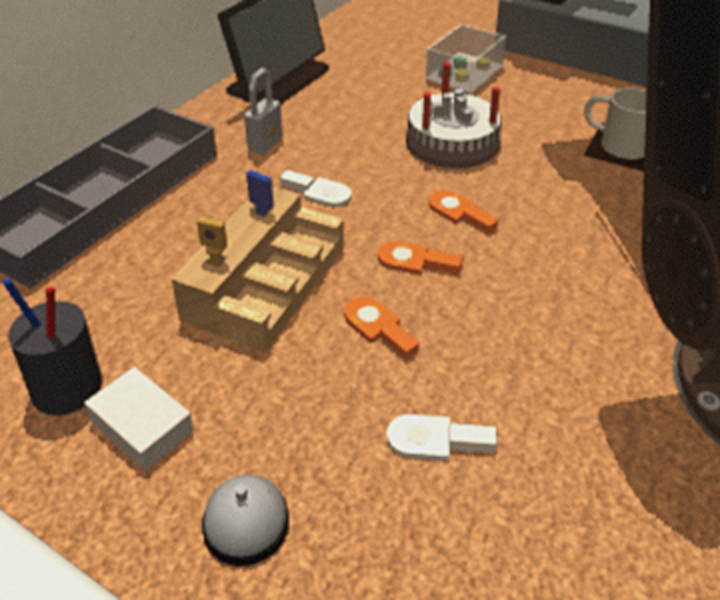

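Three orange fobs lie in the crop with their noses at about (285,272), (370,253) and (480,253). These are the job. The two white paddles, at (420,140) and (195,410), are look-alikes to leave alone. The key is the yellow one in the left socket (212,145), and the blue fob is at (300,135). Next I'll fit models to the masks.

```bash
cat >> h.py <<'E'
from scipy.optimize import minimize
S=4
def cyl(r,z0,z1,cx=0,cy=0,n=24):
    a=np.arange(n)*2*np.pi/n
    return np.array([[cx+r*np.cos(q),cy+r*np.sin(q),z] for z in(z0,z1) for q in a])
def box(x0,x1,y0,y1,z0,z1): return np.array([[x,y,z] for x in(x0,x1) for y in(y0,y1) for z in(z0,z1)])
a_=np.linspace(-np.pi/2,np.pi/2,15)
_b=np.array([[.0225,-.022],[.0225,.022]]+[[.0605+.022*np.cos(q),.022*np.sin(q)] for q in a_])
FOB=[box(-.0225,.0225,-.01,.01,0,.016),np.vstack([np.c_[_b,0*_b[:,0]],np.c_[_b,0*_b[:,0]+.008]])]
RACK=[box(-.057,.057,-.0975,.0975,0,.024),box(.003,.057,-.0975,.0975,0,.065)]+[box(-.057,.003,y-.006-.0*7,y+.006,0,.046) for y in(-.0915,-.0305,.0305,.0915)]+[box(-.057,.003,y-w1,y+w2,.038,.046) for y,w1,w2 in((-.0915,.006,.013),(-.0305,.013,.013),(.0305,.013,.013),(.0915,.013,.006))]
KEY=[cyl(.007,0,.06),cyl(.01,.053,.058),box(-.016,.016,-.005,.005,.06,.096)]
POSTS=[cyl(.006,.048,.105,.058*np.cos(q),.058*np.sin(q),12) for q in(0,2*np.pi/3,-2*np.pi/3)]
CHUCK=[cyl(.072,0,.026),cyl(.068,.026,.048)]
def rz(P,x,y,yaw,z=0):
    c,s=np.cos(yaw),np.sin(yaw); return P@np.array([[c,s,0],[-s,c,0],[0,0,1]])+[x,y,z]
def render(s,parts):
    m=np.zeros((420*S,560*S),np.uint8)
    for P in parts:
        Q=(np.c_[P]@np.array(s['R']).T+np.array(s['t']))@np.array(s['camera_matrix']).T
        q=((Q[:,:2]/Q[:,2:]+.5)*S*16-8).astype(np.int32)
        cv2.fillConvexPoly(m,cv2.convexHull(q.reshape(-1,1,2)),1,shift=4)
    return m
def fit(views,parts,x0,z=0,step=(.006,.006,.12)):
    up=[(s,cv2.resize(np.float32(m),(560*S,420*S),interpolation=cv2.INTER_LINEAR)>.5) for s,m in views]
    def c(p):
        e=0
        for s,m in up:
            r=render(s,[rz(P,*p,z) for P in parts])>0; e+=1-(r&m).sum()/max(1,(r|m).sum())
        return e/len(up)
    sim=np.array([x0]+[np.array(x0)+np.eye(3)[i]*step[i] for i in range(3)])
    r=minimize(c,x0,method='Nelder-Mead',options=dict(initial_simplex=sim,xatol=1e-4,fatol=1e-4,maxiter=150)); return r.x,r.fun
def hsv(s): return cv2.cvtColor(s['color'],cv2.COLOR_RGB2HSV)
def comps(s,lo,hi,amin=20):
    m=cv2.inRange(hsv(s),lo,hi); n,l,st,c=cv2.connectedComponentsWithStats(m)
    return [(l==i,c[i],st[i,4]) for i in range(1,n) if st[i,4]>=amin]
E
python3 - <<'E'
from h import *
np.set_printoptions(precision=4,suppress=True)
a=snap('top');b=snap('side')
for s in (a,b):
    h=hsv(s)
    for n in ('fobA_grip','rack','key','post0','sleeve'):
        for r in ctrl.silhouettes(s,n)[:4]:
            m=r['mask']; print(n,round(r['p'],2),np.round(r['centre']),m.sum(),np.median(h[m],0))
for s in(a,b):
    for m,c,n in comps(s,(4,190,120),(17,255,255),40): print('or',c,n)
    for lo,hi in(((0,150,60),(4,255,255)),((172,150,60),(180,255,255))):
        for m,c,n in comps(s,lo,hi,4): print('red',c,n)
o=ctrl.get_obs(); print(o['tool_pos'],o['orientation'],o['force'],o['opening'])
E
```

```text
fobA_grip 0.69 [299. 246.] 395 [ 17. 164. 216.]
fobA_grip 0.63 [140. 174.] 743 [ 10.  60. 124.]
fobA_grip 0.43 [347. 216.] 1795 [113.   6. 215.]
rack 0.66 [218. 203.] 2546 [ 19.  96. 216.]
key 0.41 [195. 191.] 59 [ 20. 140. 180.]
post0 0.7 [340. 221.] 1352 [120.   5. 220.]
post0 0.45 [350. 216.] 30 [ 15.  14. 202.]
sleeve 0.96 [342. 223.] 1210 [120.   5. 220.]
fobA_grip 0.96 [328. 227.] 360 [ 12. 198. 227.]
rack 0.7 [230. 256.] 4126 [ 16. 132. 140.]
rack 0.43 [332. 176.] 64 [14.  55.  85.5]
key 0.78 [206. 236.] 219 [ 17. 164.  94.]
post0 0.64 [324. 186.] 822 [ 19.   48.5 140.5]
post0 0.32 [309. 249.] 508 [ 12. 197. 227.]
sleeve 0.61 [325. 184.] 951 [ 18.  52. 141.]
sleeve 0.17 [329. 177.] 50 [14.  55.  84.5]
sleeve 0.15 [223. 381.] 1505 [ 19.  23. 138.]
red [128.5 174.5] 4
red [367.     198.7143] 7
red [332.6 206.2] 5
red [357. 232.] 5
or [330.4844 224.44  ] 225
or [308.949  248.6529] 314
or [289.7237 282.0263] 380
red [322.5556 157.1852] 27
red [346.8125 171.5625] 32
red [313.2667 170.3333] 15
red [312.6364 179.5455] 11
red [124.6364 276.6932] 88
[ 0.2959 -0.6067  0.2265] [ 179.9963    0.0003 -153.9996] [-0.1176 -0.6706  0.2655] 0.08757633987345843
```

```bash
cat >> h.py <<'E'
def near(shape,c,r):
    m=np.zeros(shape[:2],np.uint8); cv2.circle(m,tuple(int(round(v)) for v in c),r,1,-1); return m>0
def holes(m):
    m=np.uint8(m); cs,_=cv2.findContours(m,cv2.RETR_EXTERNAL,cv2.CHAIN_APPROX_NONE); cv2.drawContours(m,cs,-1,1,-1); return m>0
def orange(s):
    h=hsv(s); return holes((h[...,0]>=5)&(h[...,0]<=18)&(h[...,1]>(152 if s['name']=='top' else 175))&(h[...,2]>150))
def red(s):
    h=hsv(s); return ((h[...,0]<8)|(h[...,0]>170))&(h[...,1]>110)
def both(tag=None):
    a=snap('top',tag and tag+'t.png');b=snap('side',tag and tag+'s.png'); a['name']='top';b['name']='side'; return a,b
def fitfob(a,b,x0):
    v=[]
    for s in(a,b):
        c=proj(s,[x0[0]+.03*np.cos(x0[2]),x0[1]+.03*np.sin(x0[2]),.006])
        m=orange(s)&near(s['color'].shape,c,30 if s is a else 38)
        n,l,st,cc=cv2.connectedComponentsWithStats(np.uint8(m))
        if n>1: v.append((s,l==1+np.argmax(st[1:,4])))
    r=[fit([w],FOB,x0) for w in v]
    return fit(v,FOB,x0),[q[0] for q in r],[q[1] for q in r]
def fitposts(a,b,x0):
    v=[(s,red(s)&near(s['color'].shape,proj(s,[x0[0],x0[1],.07]),40)) for s in(a,b)]
    return fit(v,POSTS,x0,step=(.005,.005,.3)),[fit([w],POSTS,x0)[0] for w in v]
E
python3 - <<'E'
from h import *
np.set_printoptions(precision=4,suppress=True)
a,b=both()
vis=[]
for s in(a,b):
    im=cv2.cvtColor(s['color'],cv2.COLOR_RGB2BGR); im[orange(s)]=(255,0,0); im[red(s)]=(0,255,0); vis.append(im)
F=[atz(a,p,.006) for p in((218,265),(262,256),(297,257))]; N=[atz(a,p,.004) for p in((225,239),(259,232),(302,233))]
def cont(s,parts):
    cs,_=cv2.findContours(render(s,parts),cv2.RETR_EXTERNAL,cv2.CHAIN_APPROX_NONE)
    for c in cs:
        for p in c[:,0]: vis[0 if s is a else 1][min(419,p[1]//S),min(559,p[0]//S)]=(255,255,255)
for f,n in zip(F,N):
    d=n-f; r=fitfob(a,b,[f[0],f[1],np.arctan2(d[1],d[0])]); print('fob',r)
    for s in(a,b): cont(s,[rz(P,*r[0][0]) for P in FOB])
ax=[.517,-.221]
P=[atz(a,p,.095)[:2]-ax for p in((333,206),(367,199),(357,232))]; print('post ang',[np.degrees(np.arctan2(p[1],p[0])) for p in P],[np.linalg.norm(p) for p in P])
for k in range(4):
    r=fitposts(a,b,[*ax,np.radians(k*30)]); print('posts',r[0],r[1])
v=[(s,ctrl.silhouettes(s,'rack')[0]['mask']) for s in(a,b)]
r=fit(v,RACK,[.563,.17,.07]); print('rack',r,[fit([w],RACK,[.563,.17,.07]) for w in v])
for s in(a,b): cont(s,[rz(P,*r[0]) for P in RACK])
out=np.vstack([cv2.resize(vis[0][170:280,170:390],(640,320)),cv2.resize(vis[1][140:320,160:420],(640,443))]); cv2.imwrite('pics/v1.png',cv2.resize(out,(500,596)))
E
```

```text
fob ((array([ 0.3817,  0.1641, -0.3278]), np.float64(0.3583013765604513)), [array([ 0.3784,  0.165 , -0.3169]), array([ 0.3846,  0.1575, -0.2695])], [np.float64(0.48112756808408985), np.float64(0.2258883248730964)])
fob ((array([0.3999, 0.0243, 0.2577]), np.float64(0.38869140749929393)), [array([0.396 , 0.0229, 0.2739]), array([0.4032, 0.0178, 0.2978])], [np.float64(0.4936521022258862), np.float64(0.27478580171358624)])
fob ((array([ 0.397 , -0.0757, -0.2512]), np.float64(0.4034974243802373)), [array([ 0.3949, -0.0752, -0.2326]), array([ 0.3987, -0.0781, -0.2686])], [np.float64(0.49627668376634126), np.float64(0.2953271028037383)])
post ang [np.float64(61.2828379008224), np.float64(-55.5580054224739), np.float64(-154.11114430853354)] [np.float64(0.04479940428656026), np.float64(0.07200385501546158), np.float64(0.060711499122681686)]
posts (array([ 0.519 , -0.2355, -0.8397]), np.float64(0.4132289007974752)) [array([ 0.517, -0.221,  0.   ]), array([ 0.517, -0.221,  0.   ])]
posts (array([ 0.517 , -0.221 ,  0.5236]), np.float64(1.0)) [array([ 0.517 , -0.221 ,  0.5236]), array([ 0.517 , -0.221 ,  0.5236])]
posts (array([ 0.5191, -0.2365,  1.2539]), np.float64(0.4133028956820477)) [array([ 0.5197, -0.2352,  1.2416]), array([ 0.5194, -0.2374,  1.2539])]
posts (array([ 0.4794, -0.191 ,  2.2904]), np.float64(0.6780411394339507)) [array([ 0.5118, -0.2175,  1.5988]), array([ 0.5195, -0.2378,  1.2554])]
rack (array([0.5668, 0.1624, 0.1244]), np.float64(0.5376316195336708)) [(array([0.563, 0.17 , 0.07 ]), np.float64(1.0)), (array([0.5668, 0.1624, 0.1244]), np.float64(0.07526323906734156))]
```

View pics/v1.png

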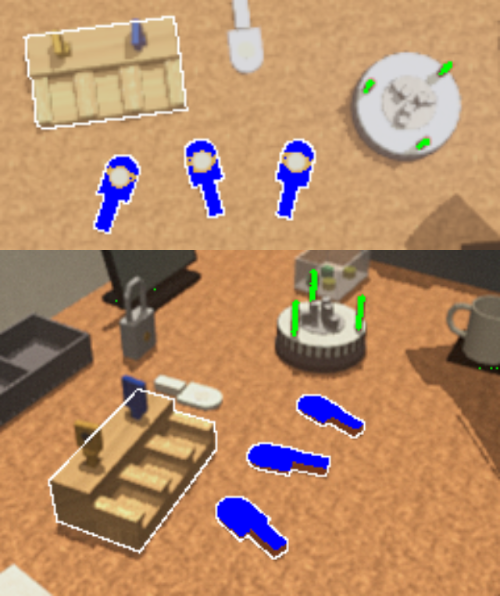

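The overlay matches the fobs, the rack and the posts. The chuck axis is at about (0.519, -0.237), with posts at 72°, -48° and -168°. I'll go to the post at -168°.

Emit:
carry_out([
  [[-0.2,0.16,0,0.02,-0.45],[-0.4,0.32,0,0.039,-0.45],[-0.6,0.48,0,0.039,-0.45],[-0.765,0.62,0,0.039,-0.45],[-0.765,0.62,0,0.039,-0.45]],
])

```text
clock: 3.2
tool_pos: [0.3809, -0.4242, 0.2273]
orientation: [-180.0, 0.1, -167.8]
force: [0.2, -0.4, -0.1]
opening: 0.053
gripper_force: 0.0
```

```bash
cat >> h.py <<'E'
def rows(ways):
    """rows (units) from current pose to each (x,y,z,yaw deg,op)"""
    o=ctrl.get_obs(); p=np.array(o['tool_pos']); R=Ro.from_euler('xyz',o['orientation'],degrees=True).as_matrix(); y0=o['orientation'][2]
    for x,y,z,yaw,op in ways:
        d=R.T@(np.array([x,y,z])-p)/.2; t=-(((yaw-y0)+180)%360-180)/360
        print([round(float(v),3) for v in (*d,t,op)])
def st():
    o=ctrl.get_obs(); print('t',round(o['clock'],2),np.round(o['tool_pos'],4),np.round(o['orientation'],1),'F',np.round(o['force'],1),'op',round(o['opening'],4),'gf',round(o['gripper_force'],1))
E
python3 -c "
from h import *
st(); rows([(.4622,-.2489,.2,-168.2,-.45),(.4622,-.2489,.12,-168.2,-.45),(.4622,-.2489,.078,-168.2,-.45)])"
```

```text
t 3.2 [ 0.3809 -0.4242  0.2273] [-1.800e+02  1.000e-01 -1.678e+02] F [ 0.2 -0.4 -0.1] op 0.053 gf 0.0
[-0.582, 0.771, 0.137, 0.001, -0.45]
[-0.582, 0.771, 0.537, 0.001, -0.45]
[-0.581, 0.771, 0.747, 0.001, -0.45]
```

Emit:
carry_out([
  [[-0.2,0.26,0.1,0.001,-0.45],[-0.4,0.52,0.2,0.001,-0.45],[-0.582,0.771,0.35,0.001,-0.45],[-0.582,0.771,0.5,0.001,-0.45],[-0.582,0.771,0.5,0.001,-0.45]],
])

```text
clock: 3.7
tool_pos: [0.4608, -0.2507, 0.1245]
orientation: [179.9, -0.1, -168.3]
force: [-0.3, -0.2, -0.5]
opening: 0.0244
gripper_force: 0.0
```

```bash
python3 -c "
from h import *
a,b=both('c1'); st()
im=cv2.imread('pics/c1s.png')
for q in (191.8,71.8,-48.2):
    p=proj(b,[.519+.058*np.cos(np.radians(q)),-.2365+.058*np.sin(np.radians(q)),.105]); print(p); im[int(p[1]),int(p[0])]=(255,255,0)
cv2.imwrite('pics/c1b.png',cv2.resize(im[100:230,250:410],(738,600),interpolation=cv2.INTER_NEAREST))"
```

```text
t 3.8 [ 0.4603 -0.2514  0.1244] [ 179.9   -0.2 -168.3] F [-0.5  0.5  1. ] op 0.0243 gf 0.0
[347.63001279 163.28359237]
[313.37122504 166.31971326]
[322.93360379 150.86660469]
```

View pics/c1b.png

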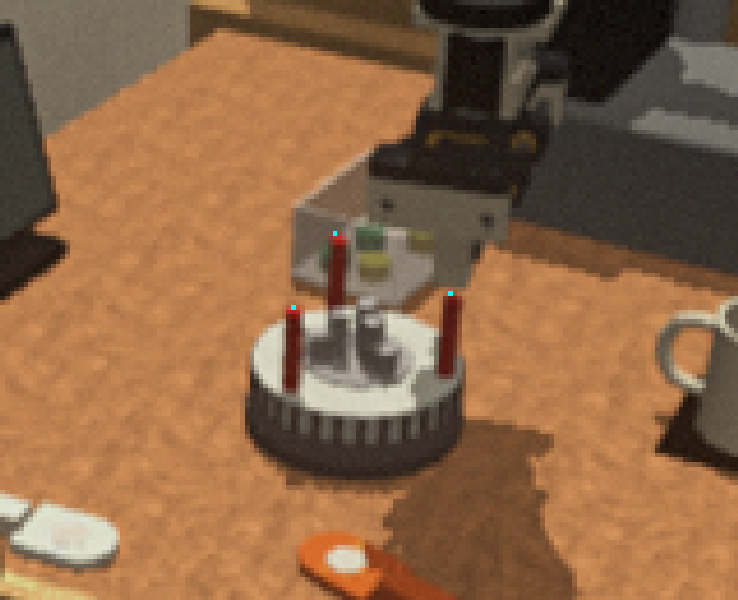

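Emit:
carry_out([
  [[-0.01,0.01,0.05,0,-0.45],[-0.01,0.01,0.1,0,-0.45],[-0.01,0.01,0.15,0,-0.45],[-0.01,0.01,0.21,0,-0.45],[-0.01,0.01,0.21,0,-0.45]],
])

```text
clock: 4.3
tool_pos: [0.4611, -0.251, 0.0827]
orientation: [179.9, -0.2, -168.5]
force: [0.2, -0.1, 1.1]
opening: 0.0242
gripper_force: 0.0
```

```bash
cat >> h.py <<'E'
AX=(.519,-.2365)
def arc(dphi,n=5,r=.058,z=.082,op=-.45,ax=AX):
    o=ctrl.get_obs(); y0=o['orientation'][2]
    p=np.array(o['tool_pos']); ph0=np.degrees(np.arctan2(p[1]-ax[1],p[0]-ax[0])); print('phi now',round(ph0,1),'r',round(np.hypot(p[0]-ax[0],p[1]-ax[1]),4))
    W=[]
    for k in range(1,n+1):
        q=np.radians(ph0+dphi*k/n); W.append((ax[0]+r*np.cos(q),ax[1]+r*np.sin(q),z,np.degrees(q),op))
    rows(W)
E
python3 -c "
from h import *
st();arc(38)"
```

```text
t 4.3 [ 0.4611 -0.251   0.0827] [ 179.9   -0.2 -168.5] F [ 0.2 -0.1  1.1] op 0.0242 gf 0.0
phi now -165.9 r 0.0597
[-0.013, -0.038, 0.003, -0.028, -0.45]
[-0.022, -0.075, 0.003, -0.049, -0.45]
[-0.036, -0.111, 0.003, -0.07, -0.45]
[-0.055, -0.144, 0.003, -0.092, -0.45]
[-0.078, -0.175, 0.003, -0.113, -0.45]
```

Emit:
carry_out([
  [[-0.013,-0.038,0,-0.023,-0.45],[-0.022,-0.075,0,-0.045,-0.45],[-0.036,-0.111,0,-0.068,-0.45],[-0.055,-0.144,0,-0.09,-0.45],[-0.078,-0.175,0,-0.113,-0.45]],
])

```text
clock: 4.8
tool_pos: [0.4832, -0.2817, 0.0837]
orientation: [179.8, -0.0, -127.5]
force: [-1.7, 4.6, -1.7]
opening: 0.0239
gripper_force: 1.9
```

```bash
python3 -c "
from h import *
st();arc(35)
a,b=both(); print(fitposts(a,b,[*AX,np.radians(100)]))"
```

```text
t 4.8 [ 0.4832 -0.2817  0.0837] [ 179.8   -0.  -127.5] F [-1.7  4.6 -1.7] op 0.0239 gf 1.9
phi now -128.4 r 0.0576
[0.0, -0.035, 0.008, -0.017, -0.45]
[-0.005, -0.07, 0.008, -0.036, -0.45]
[-0.016, -0.104, 0.008, -0.056, -0.45]
[-0.03, -0.137, 0.008, -0.075, -0.45]
[-0.048, -0.167, 0.008, -0.095, -0.45]
((array([ 0.51928123, -0.23650977,  1.87726035]), np.float64(0.614946520283924)), [array([ 0.51836815, -0.23644627,  1.8371679 ]), array([ 0.51996883, -0.23838509,  1.88624453])])
```

Emit:
carry_out([
  [[0,-0.035,0.006,-0.017,-0.45],[-0.005,-0.07,0.006,-0.036,-0.45],[-0.016,-0.104,0.006,-0.056,-0.45],[-0.03,-0.137,0.006,-0.075,-0.45],[-0.048,-0.167,0.006,-0.095,-0.45]],
])

```text
clock: 5.4
tool_pos: [0.516, -0.2944, 0.0832]
orientation: [179.9, 0.0, -93.6]
force: [-2.4, 2.9, 0.4]
opening: 0.0237
gripper_force: 1.8
```

```bash
python3 -c "
from h import *
st();arc(10)"
```

```text
t 5.4 [ 0.516  -0.2944  0.0832] [179.9   0.  -93.6] F [-2.4  2.9  0.4] op 0.0237 gf 1.8
phi now -93.0 r 0.058
[-0.0, -0.01, 0.006, -0.007, -0.45]
[-0.001, -0.02, 0.006, -0.013, -0.45]
[-0.002, -0.03, 0.006, -0.018, -0.45]
[-0.003, -0.04, 0.006, -0.024, -0.45]
[-0.005, -0.05, 0.006, -0.029, -0.45]
```

Emit:
carry_out([
  [[0,-0.01,0,-0.007,-0.45],[-0.001,-0.02,0,-0.013,-0.45],[-0.002,-0.03,0,-0.018,-0.45],[-0.003,-0.04,0,-0.024,-0.45],[-0.005,-0.05,0,-0.029,-0.45]],
])

```text
clock: 5.9
tool_pos: [0.5258, -0.2941, 0.0831]
orientation: [179.9, 0.1, -83.3]
force: [-3.4, 0.9, 0.5]
opening: 0.0243
gripper_force: 1.7
```

```bash
python3 -c "
from h import *
st();arc(8)"
```

```text
t 5.9 [ 0.5258 -0.2941  0.0831] [ 1.799e+02  1.000e-01 -8.330e+01] F [-3.4  0.9  0.5] op 0.0243 gf 1.7
phi now -83.3 r 0.058
[0.0, -0.008, 0.006, -0.004, -0.45]
[-0.0, -0.016, 0.006, -0.009, -0.45]
[-0.001, -0.024, 0.006, -0.013, -0.45]
[-0.002, -0.032, 0.006, -0.018, -0.45]
[-0.003, -0.04, 0.006, -0.022, -0.45]
```

Emit:
carry_out([
  [[0,-0.008,0,-0.004,-0.45],[0,-0.016,0,-0.009,-0.45],[-0.001,-0.024,0,-0.013,-0.45],[-0.002,-0.032,0,-0.018,-0.45],[-0.003,-0.04,0,-0.022,-0.45]],
])

```text
clock: 6.4
tool_pos: [0.5345, -0.2927, 0.0832]
orientation: [179.9, 0.0, -75.2]
force: [-4.0, 1.2, -0.2]
opening: 0.0236
gripper_force: 1.6
```

Emit:
carry_out([
  [[0,-0.008,0,-0.004,-0.45],[0,-0.016,0,-0.009,-0.45],[-0.001,-0.024,0,-0.013,-0.45],[-0.002,-0.032,0,-0.018,-0.45],[-0.003,-0.04,0,-0.022,-0.45]],
])

```text
clock: 6.9
tool_pos: [0.5426, -0.2902, 0.0833]
orientation: [180.0, 0.0, -67.1]
force: [-4.0, 1.6, -1.1]
opening: 0.0243
gripper_force: 1.6
```

Emit:
carry_out([
  [[0,-0.008,0,-0.004,-0.45],[0,-0.016,0,-0.009,-0.45],[-0.001,-0.024,0,-0.013,-0.45],[-0.002,-0.032,0,-0.018,-0.45],[-0.003,-0.04,0,-0.022,-0.45]],
])

```text
clock: 7.4
tool_pos: [0.5499, -0.2866, 0.0833]
orientation: [180.0, -0.0, -59.2]
force: [-3.7, 0.7, -2.4]
opening: 0.0242
gripper_force: 1.6
```

Emit:
carry_out([
  [[0,-0.008,0,-0.004,-0.45],[0,-0.016,0,-0.009,-0.45],[-0.001,-0.024,0,-0.013,-0.45],[-0.002,-0.032,0,-0.018,-0.45],[-0.003,-0.04,0,-0.022,-0.45]],
])

```text
clock: 7.9
tool_pos: [0.5565, -0.282, 0.0834]
orientation: [180.0, -0.0, -51.3]
force: [-2.4, -1.5, -1.0]
opening: 0.0237
gripper_force: 1.6
```

Emit:
carry_out([
  [[0,-0.008,0,-0.004,-0.45],[0,-0.012,0,-0.006,-0.45],[-0.001,-0.017,0,-0.01,-0.45],[-0.001,-0.024,0,-0.013,-0.45],[-0.001,-0.024,0,-0.013,-0.45]],
])

```text
clock: 8.4
tool_pos: [0.5587, -0.2795, 0.0833]
orientation: [179.9, 0.1, -46.6]
force: [-7.0, -3.8, 1.1]
opening: 0.0241
gripper_force: 4.1
```

```bash
python3 -c "
from h import *
st();arc(5)
a,b=both('c2'); print(fitposts(a,b,[*AX,np.radians(-55)]))
im=cv2.imread('pics/c2t.png'); j=cv2.imread('pics/c2s.png')
cv2.imwrite('pics/c2b.png',np.hstack([cv2.resize(im[180:250,310:390],(400,350),interpolation=cv2.INTER_CUBIC),cv2.resize(j[140:210,285:365],(400,350),interpolation=cv2.INTER_CUBIC)]))"
```

```text
t 8.4 [ 0.5587 -0.2795  0.0833] [ 1.799e+02  1.000e-01 -4.660e+01] F [-7.  -3.8  1.1] op 0.0241 gf 4.1
phi now -47.3 r 0.0585
[-0.002, -0.005, 0.007, -0.001, -0.45]
[-0.003, -0.01, 0.007, -0.004, -0.45]
[-0.003, -0.015, 0.007, -0.007, -0.45]
[-0.003, -0.02, 0.007, -0.009, -0.45]
[-0.003, -0.025, 0.007, -0.012, -0.45]
((array([ 0.5180712 , -0.23572519, -0.93030035]), np.float64(0.514452295336165)), [array([ 0.51899129, -0.23412394, -0.93216991]), array([ 0.51960812, -0.23858233, -0.93431877])])
```

View pics/c2b.png

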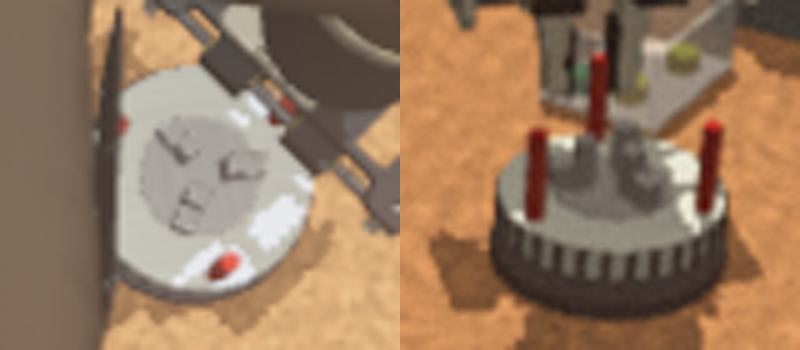

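Emit:
carry_out([
  [[0,-0.005,0,-0.002,-0.45],[0,-0.01,0,-0.004,-0.45],[0,-0.01,0,-0.004,-0.45]],
])

```text
clock: 8.8
tool_pos: [0.5586, -0.2791, 0.0832]
orientation: [179.7, 0.1, -45.2]
force: [-12.0, -9.2, 1.4]
opening: 0.0243
gripper_force: 7.3
```

Emit:
carry_out([
  [[0,0.03,0,0,-0.45],[0,0.035,-0.2,0,-0.45],[0,0.035,-0.45,0,-0.45],[0,0.035,-0.6,0,-0.1],[0,0.035,-0.6,0,-0.1]],
])

```text
clock: 9.3
tool_pos: [0.5608, -0.2834, 0.2102]
orientation: [-179.6, -0.7, -45.2]
force: [0.7, -0.2, 0.1]
opening: 0.0352
gripper_force: 0.0
```

```bash
cat >> h.py <<'E'
def sil(s,n,px,r=40):
    L=[x for x in ctrl.silhouettes(s,n) if np.hypot(*(np.array(x['centre'])-px))<r]
    return L[0]['mask'] if L else None
E
python3 - <<'E'
from h import *
np.set_printoptions(precision=4,suppress=True)
st()
a,b=both('k0')
v=[(s,m) for s,px in((a,(218,203)),(b,(230,256))) if (m:=sil(s,'rack',px)) is not None]
x0=[.5668,.1624,.124]
for w in v: print(w[0]['name'],fit([w],RACK,x0))
r,e=fit(v,RACK,x0); print('rack',r,e)
kw=rz(np.array([[.03,.05,0]]),*r)[0]; print('socket',kw)
K=[(s,m) for s in(a,b) if (m:=sil(s,'key',proj(s,[kw[0],kw[1],.1]),15)) is not None]
KB=[P for P in KEY]
from itertools import product
for s,m in K: print(s['name'],m.sum(),np.argwhere(m).min(0),np.argwhere(m).max(0))
def vis(P): 
    P=P.copy(); P[:,2]=np.maximum(P[:,2],.04); return P
KV=[vis(P) for P in KEY]
best=min((fit(K,KV,[kw[0],kw[1],q],.025,step=(.003,.003,.3)) for q in(0,.5,1,1.5,2,2.5)),key=lambda r:r[1]); print('key',best)
vi=[]
for s in(a,b):
    im=cv2.resize(cv2.cvtColor(s['color'],cv2.COLOR_RGB2BGR),None,fx=S,fy=S,interpolation=cv2.INTER_CUBIC)
    for Ps in([rz(P,*r) for P in RACK],[rz(P,*best[0],.025) for P in KV]):
        for P in Ps:
            c,_=cv2.findContours(render(s,[P]),cv2.RETR_EXTERNAL,cv2.CHAIN_APPROX_NONE); cv2.drawContours(im,c,-1,(255,255,255),1)
    vi.append(im)
cv2.imwrite('pics/k1.png',np.hstack([vi[0][690:960,690:1040],vi[1][820:1270,700:1130][:270+180]][0:1]) if 0 else np.hstack([cv2.resize(vi[0][690:960,690:1040],(400,309)),cv2.resize(vi[1][820:1270,700:1130],(400,419))[:309]]))
E
```

```text
t 9.3 [ 0.5608 -0.2834  0.2102] [-179.6   -0.7  -45.2] F [ 0.7 -0.2  0.1] op 0.0352 gf 0.0
top (array([0.5691, 0.1607, 0.1262]), np.float64(0.09563188182518467))
side (array([0.5659, 0.162 , 0.1191]), np.float64(0.07089389790042833))
rack [0.5669 0.1611 0.1234] 0.08902465629756728
socket [0.5905 0.2145 0.    ]
side 278 [229 199] [253 214]
key (array([0.5868, 0.2175, 0.0567]), np.float64(0.09157194938880553))
```

View pics/k1.png

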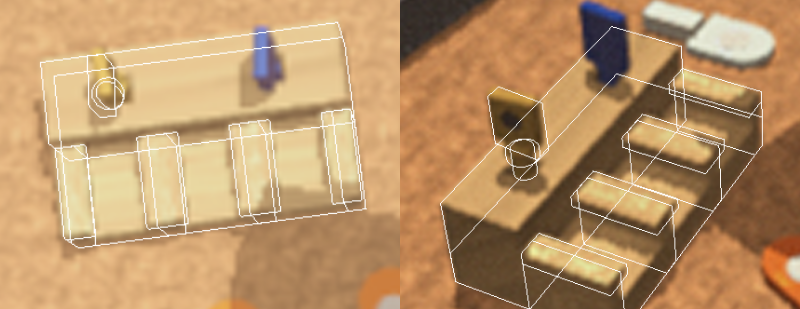

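Emit:
carry_out([
  [[-0.16,-0.18,0,-0.023,-0.1],[-0.33,-0.37,0,-0.046,-0.1],[-0.5,-0.55,0,-0.07,-0.1],[-0.67,-0.74,0,-0.093,-0.1],[-0.834,-0.927,0,-0.116,-0.1]],
])

```text
clock: 10.1
tool_pos: [0.5703, -0.0328, 0.2026]
orientation: [180.0, 0.0, -3.2]
force: [0.9, -0.5, 0.5]
opening: 0.0396
gripper_force: 0.0
```

```bash
python3 - <<'E'
from h import *
np.set_printoptions(precision=4,suppress=True)
st(); rows([(.589,.215,.2,5,-.1),(.589,.215,.14,5,-.1)])
a,b=both()
v=[]
for s in(a,b):
    h=hsv(s); m=(h[...,0]>14)&(h[...,0]<30)&(h[...,1]>130)&near(h.shape,proj(s,[.589,.215,.1]),14)
    n,l,q,c=cv2.connectedComponentsWithStats(np.uint8(m)); 
    if n>1: i=1+np.argmax(q[1:,4]); print(s['name'],q[i],c[i])
m=np.uint8(near(h.shape,proj(a,[.589,.215,.1]),14)); h=hsv(a)
y,x=[int(v) for v in proj(a,[.589,.215,.1])[::-1]]; print(proj(a,[.589,.215,.1])); print(h[y-12:y+10,x-9:x+12,1])
E
```

```text
t 10.1 [ 0.5703 -0.0328  0.2026] [180.    0.   -3.2] F [ 0.9 -0.5  0.5] op 0.0396 gf 0.0
[0.025, -1.242, 0.013, -0.023, -0.1]
[0.025, -1.242, 0.313, -0.023, -0.1]
side [198 228  19  25 299] [206.6722 239.4281]
[195.3158 190.3182]
[[84 84 84 84 83 82 82 82 80 84 83 85 82 84 82 83 83 82 84 84 87]
 [84 84 84 84 82 82 82 82 83 83 83 84 82 83 82 83 82 84 86 84 84]
 [82 84 85 84 83 82 82 81 82 82 83 82 82 83 82 83 83 84 83 83 87]
 [84 84 84 84 82 82 82 82 82 81 83 82 80 83 82 83 82 84 84 83 86]
 [84 84 82 84 82 83 82 82 81 81 81 82 82 81 82 83 83 84 85 85 86]
 [82 84 84 84 82 82 82 81 83 82 83 82 80 81 84 83 84 84 85 87 86]
 [83 84 83 82 82 82 82 82 83 81 83 82 82 83 84 83 84 84 86 87 88]
 [83 84 84 82 81 82 82 82 82 81 81 83 82 83 84 83 84 83 84 85 84]
 [83 84 84 81 81 82 82 82 82 83 83 84 82 83 84 83 83 84 83 83 86]
 [83 84 82 82 82 82 80 81 81 81 83 84 82 83 86 83 83 82 83 84 86]
 [82 84 81 81 82 83 82 82 83 81 82 82 84 84 84 81 83 85 85 85 88]
 [83 84 84 81 81 80 82 81 82 83 82 80 83 83 86 83 85 83 85 86 85]
 [82 84 82 81 82 82 82 81 81 83 82 80 83 85 84 83 83 86 84 87 87]
 [81 82 84 83 81 82 81 81 83 83 84 82 83 83 84 83 84 84 84 87 88]
 [83 82 82 81 83 82 82 82 81 81 82 82 83 84 84 82 85 84 84 87 84]
 [83 83 83 82 81 81 81 81 81 83 82 81 81 84 84 84 84 85 86 84 87]
 [83 84 82 82 81 83 81 83 81 83 82 84 83 82 84 83 84 83 85 83 87]
 [84 83 83 82 82 82 81 82 83 83 82 83 84 82 83 84 84 84 83 83 86]
 [84 85 83 82 81 82 81 83 82 83 82 82 84 84 83 84 83 86 84 87 85]
 [84 84 84 81 82 82 83 82 82 83 83 82 83 84 83 84 83 85 85 87 87]
 [84 84 82 82 83 83 81 83 81 81 83 84 83 84 83 84 86 85 85 87 89]
 [83 83 82 82 81 81 82 82 83 81 83 82 82 84 82 84 85 85 87 87 87]]
```

Emit:
carry_out([
  [[0.005,-0.23,0,-0.01,-0.1],[0.01,-0.46,0,-0.023,-0.1],[0.015,-0.69,0,-0.023,-0.1],[0.02,-0.92,0,-0.023,-0.1],[0.02,-0.92,0,-0.023,-0.1]],
])

```text
clock: 10.7
tool_pos: [0.5864, 0.153, 0.202]
orientation: [180.0, 0.0, 5.0]
force: [0.1, 0.1, 0.1]
opening: 0.0393
gripper_force: 0.0
```

```bash
python3 - <<'E'
from h import *
np.set_printoptions(precision=4,suppress=True)
st(); rows([(.589,.215,.2,5,-.1),(.589,.215,.14,5,-.1)])
a=ctrl.snapshot('top'); a['name']='top'
im=cv2.cvtColor(cv2.imread('pics/k0t.png'),cv2.COLOR_BGR2HSV)
c=proj(a,[.589,.215,.1]); m=(im[...,0]>14)&(im[...,0]<32)&(im[...,1]>115)&near(im.shape,c,11)
print(m.sum(),np.argwhere(m).mean(0))
y,x=int(c[1]),int(c[0]); print(np.uint8(m[y-10:y+10,x-8:x+12]))
TOP=[box(-.016,.016,-.005,.005,.06,.096)]
print([fit([(a,m)],TOP+KEY[1:2],[.589,.215,q],.025,step=(.003,.003,.2)) for q in(0,.3,-.3)])
E
```

```text
t 10.7 [0.5864 0.153  0.202 ] [180.   0.   5.] F [0.1 0.1 0.1] op 0.0393 gf 0.0
[0.04, -0.308, 0.01, -0.0, -0.1]
[0.04, -0.308, 0.31, -0.0, -0.1]
91 [188.2308 195.1648]
[[0 0 0 0 0 0 0 0 0 0 0 0 0 0 0 0 0 0 0 0]
 [0 0 1 1 0 1 1 0 0 0 0 0 0 0 1 0 0 0 0 0]
 [0 1 1 1 1 1 1 1 1 0 0 0 0 0 0 0 0 0 0 0]
 [0 0 0 1 1 1 1 1 1 0 0 0 0 0 0 0 0 0 0 0]
 [0 0 0 0 0 1 1 1 1 0 0 0 0 0 0 0 0 0 0 0]
 [0 0 0 0 0 1 1 1 1 1 0 0 0 0 0 0 0 0 0 0]
 [0 0 0 0 0 0 1 1 1 1 0 0 0 0 0 0 0 0 0 0]
 [0 0 0 0 0 0 1 1 1 1 1 0 0 0 0 0 0 0 0 0]
 [0 0 0 0 0 0 1 1 1 1 1 1 0 0 0 0 0 0 0 0]
 [0 0 0 0 0 0 1 1 1 1 1 1 1 0 0 0 0 0 0 0]
 [0 0 0 0 0 0 1 1 1 1 1 1 1 1 0 0 0 0 0 0]
 [0 0 0 0 0 0 1 1 1 1 1 1 1 1 0 0 0 0 0 0]
 [0 0 0 0 0 0 1 1 1 1 1 1 1 1 0 0 0 0 0 0]
 [0 0 0 0 0 0 0 1 1 1 1 1 1 1 0 0 0 0 0 0]
 [0 0 0 0 0 0 0 0 1 1 1 1 1 1 0 0 0 0 0 0]
 [0 0 0 0 0 0 0 0 1 1 1 1 0 0 0 0 0 0 0 0]
 [0 0 0 0 0 0 0 0 0 0 0 0 0 0 0 0 0 0 0 0]
 [0 0 0 0 0 0 0 0 0 0 0 0 0 0 0 0 0 0 0 0]
 [0 0 0 0 0 0 0 0 0 0 0 0 0 0 0 0 0 0 0 0]
 [0 0 0 0 0 0 0 0 0 0 0 0 0 0 0 0 0 0 0 0]]
[(array([0.5928, 0.2148, 0.2299]), np.float64(0.24535554131966686)), (array([0.5929, 0.2151, 0.2224]), np.float64(0.24404378622021894)), (array([0.5928, 0.2148, 0.2414]), np.float64(0.24517374517374513))]
```

Emit:
carry_out([
  [[0.05,-0.2,0.0,-0.011,-0.1],[0.05,-0.307,0.0,-0.011,-0.1],[0.05,-0.307,0.2,-0.011,-0.1],[0.05,-0.307,0.3,-0.011,-0.1],[0.05,-0.307,0.3,-0.011,-0.1]],
])

```text
clock: 11.25
tool_pos: [0.5889, 0.2085, 0.1394]
orientation: [179.8, 0.4, 8.6]
force: [-0.4, -0.5, -0.2]
opening: 0.0392
gripper_force: 0.0
```

```bash
python3 -c "
from h import *
st(); rows([(.591,.215,.088,9,-.1)])
b=snap('side','g1.png'); im=cv2.imread('pics/g1.png'); cv2.imwrite('pics/g1b.png',cv2.resize(im[190:300,140:290],(750,550),interpolation=cv2.INTER_CUBIC))"
```

```text
t 11.25 [0.5889 0.2085 0.1394] [179.8   0.4   8.6] F [-0.4 -0.5 -0.2] op 0.0392 gf 0.0
[0.017, -0.031, 0.257, -0.001, -0.1]
```

View pics/g1b.png

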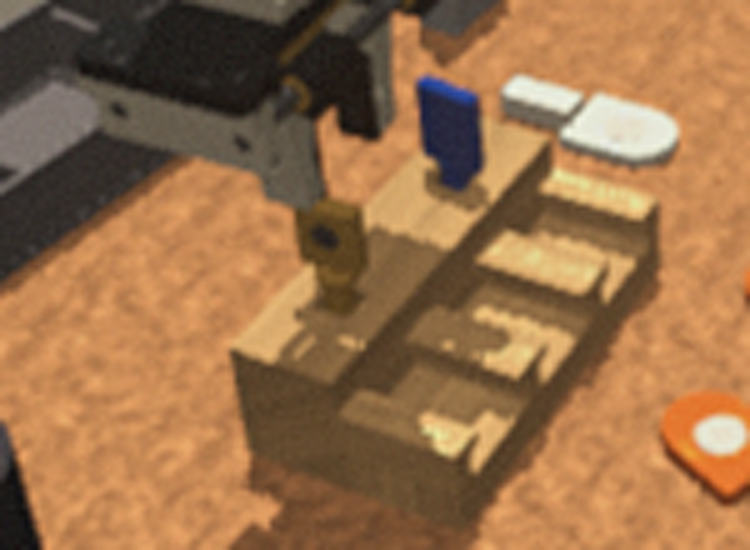

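Emit:
carry_out([
  [[0.017,-0.031,0.0,0,-0.1],[0.017,-0.031,0.1,0,-0.1],[0.017,-0.031,0.2,0,-0.1],[0.017,-0.031,0.257,0,-0.1],[0.017,-0.031,0.257,0,-0.1]],
])

```text
clock: 11.8
tool_pos: [0.5932, 0.2171, 0.0914]
orientation: [180.0, 0.1, 8.7]
force: [0.4, -0.3, 0.3]
opening: 0.0393
gripper_force: 0.0
```

```bash
python3 -c "
from h import *
st()
b=snap('side','g2.png'); im=cv2.imread('pics/g2.png'); cv2.imwrite('pics/g2b.png',cv2.resize(im[190:300,140:290],(750,550),interpolation=cv2.INTER_CUBIC))"
```

```text
t 11.8 [0.5932 0.2171 0.0914] [1.8e+02 1.0e-01 8.7e+00] F [ 0.4 -0.3  0.3] op 0.0393 gf 0.0
```

View pics/g2b.png

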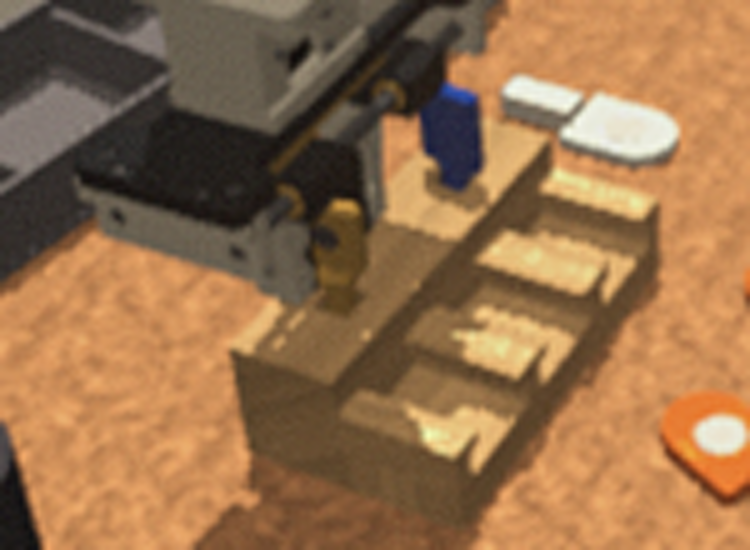

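Emit:
carry_out([
  [[-0.015,0,0.015,0,-0.1],[-0.015,0,0.015,0,-1],[-0.015,0,0.015,0,-1],[-0.015,0,0.015,0,-1],[-0.015,0,0.015,0,-1]],
])

```text
clock: 12.35
tool_pos: [0.5905, 0.217, 0.0893]
orientation: [-180.0, -0.0, 8.7]
force: [0.8, -0.1, -0.1]
opening: 0.0129
gripper_force: 0.0
```

Emit:
carry_out([
  [[0,0,0,0,-1],[0,0,0,0,-1],[0,0,0,0,-1]],
])

```text
clock: 12.65
tool_pos: [0.5904, 0.2162, 0.0891]
orientation: [179.9, 0.0, 8.7]
force: [1.7, -6.4, 2.2]
opening: 0.0098
gripper_force: 30.0
```

Emit:
carry_out([
  [[0,0,-0.15,0,-1],[0,0,-0.3,0,-1],[0,0,-0.5,0,-1],[0,0,-0.65,0,-1],[0,0,-0.65,0,-1]],
])

```text
clock: 13.15
tool_pos: [0.5925, 0.2186, 0.2241]
orientation: [-179.8, -0.5, 8.8]
force: [0.7, -0.8, -0.4]
opening: 0.0097
gripper_force: 30.0
```

```bash
python3 - <<'E'
from h import *
np.set_printoptions(precision=4,suppress=True)
st(); o=ctrl.get_obs()
a,b=both('L'); p=o['tool_pos']; px=proj(b,[p[0],p[1],p[2]-.03]); print(px)
rows([(.56,-.02,.215,8.7,-1),(*AX,.215,8.7,-1)])
im=cv2.imread('pics/Ls.png'); x,y=int(px[0]),int(px[1]); im[y,x]=(255,255,0)
cv2.imwrite('pics/Lb.png',cv2.resize(im[y-45:y+45,x-45:x+45],(540,540),interpolation=cv2.INTER_CUBIC))
E
```

```text
t 13.15 [0.5925 0.2186 0.2241] [-179.8   -0.5    8.8] F [ 0.7 -0.8 -0.4] op 0.0097 gf 30.0
[198.8831 203.0354]
[-0.329, 1.152, 0.019, 0.0, -1.0]
[-0.696, 2.19, 0.017, 0.0, -1.0]
```

View pics/Lb.png

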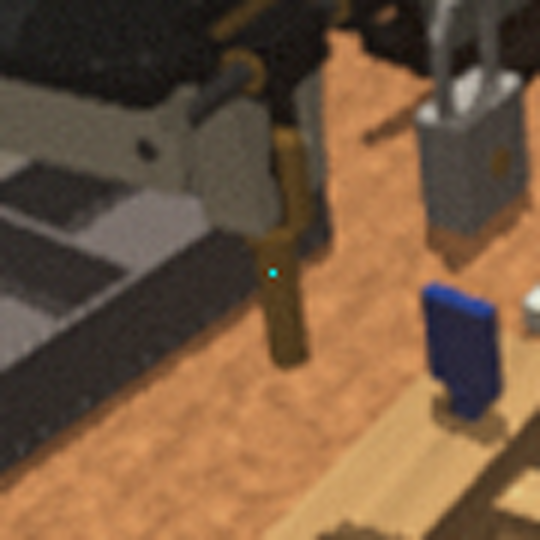

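Emit:
carry_out([
  [[-0.065,0.2,0,0,-1],[-0.13,0.4,0,0,-1],[-0.19,0.6,0,0,-1],[-0.26,0.8,0,0,-1],[-0.32,1.0,0,0,-1]],
])

```text
clock: 13.75
tool_pos: [0.5559, 0.0082, 0.2173]
orientation: [-180.0, 0.1, 8.7]
force: [1.8, -0.5, -1.5]
opening: 0.0096
gripper_force: 30.0
```

Emit:
carry_out([
  [[-0.065,0.2,0,0,-1],[-0.13,0.4,0,0,-1],[-0.19,0.6,0,0,-1],[-0.26,0.8,0,0,-1],[-0.32,1.0,0,0,-1]],
])

```text
clock: 14.25
tool_pos: [0.5231, -0.1989, 0.2173]
orientation: [-179.9, 0.1, 8.7]
force: [2.2, -0.4, -1.9]
opening: 0.0101
gripper_force: 30.0
```

Emit:
carry_out([
  [[-0.03,0.1,0,0,-1],[-0.056,0.19,0,0,-1],[-0.056,0.19,0,0,-1],[-0.056,0.19,0,0,-1]],
])

```text
clock: 14.65
tool_pos: [0.5185, -0.2369, 0.2175]
orientation: [-179.9, 0.1, 8.6]
force: [0.7, -0.2, -2.4]
opening: 0.0099
gripper_force: 30.0
```

```bash
python3 - <<'E'
from h import *
np.set_printoptions(precision=4,suppress=True)
st(); o=ctrl.get_obs(); rows([(*AX,.14,8.7,-1)])
a,b=both('M'); p=np.array(o['tool_pos'])
print('pred foot side at lift',proj(b,[.5925,.2186,.2241-.064]),'seen ~201.2,218.3')
px=proj(b,p-[0,0,.03]);print(px,proj(b,p-[0,0,.064]))
im=cv2.imread('pics/Ms.png'); x,y=int(px[0]),int(px[1])
big=cv2.resize(im[y-35:y+60,x-45:x+50],(570,570),interpolation=cv2.INTER_CUBIC)
for dz in np.linspace(-.064,-.01,10):
    q=(proj(b,p+[0,0,dz])-[x-45-.5,y-35-.5])*6; cv2.circle(big,tuple(int(v) for v in q),1,(255,255,0),-1)
cv2.imwrite('pics/Mb.png',big)
E
```

```text
t 14.65 [ 0.5185 -0.2369  0.2175] [-179.9    0.1    8.6] F [ 0.7 -0.2 -2.4] op 0.0099 gf 30.0
[0.004, -0.001, 0.387, -0.0, -1.0]
pred foot side at lift [200.8839 216.2708] seen ~201.2,218.3
[330.0374 133.744 ] [329.2491 144.8171]
```

View pics/Mb.png

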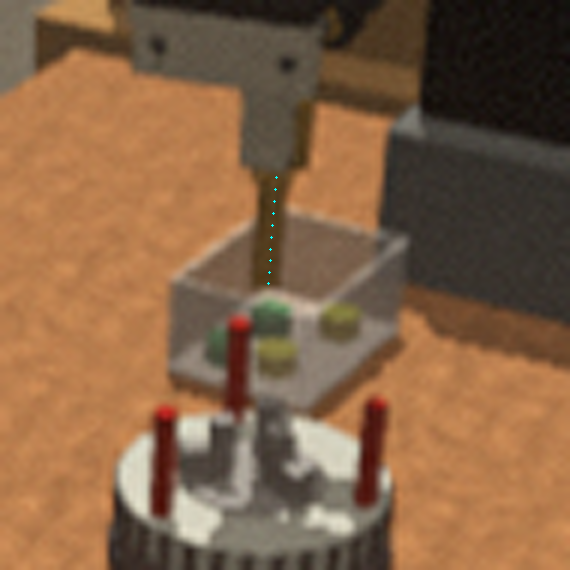

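Emit:
carry_out([
  [[0,0,0.15,0,-1],[0,0,0.27,0,-1],[0,0,0.33,0,-1],[0,0,0.387,0,-1],[0,0,0.387,0,-1]],
])

```text
clock: 15.25
tool_pos: [0.5187, -0.2365, 0.1404]
orientation: [-180.0, 0.1, 8.8]
force: [-0.0, -1.3, -1.5]
opening: 0.0098
gripper_force: 30.0
```

Emit:
carry_out([
  [[0,0,0.03,0,-1],[0,0,0.06,0,-1],[0,0,0.085,0,-1],[0,0,0.105,0,-1],[0,0,0.105,0,-1]],
])

```text
clock: 15.75
tool_pos: [0.5188, -0.2371, 0.12]
orientation: [-180.0, 0.0, 8.7]
force: [0.1, 0.7, -1.7]
opening: 0.0099
gripper_force: 30.0
```

Now small steps down, watching the force.

Emit:
carry_out([
  [[0,0,0.01,0,-1],[0,0,0.02,0,-1],[0,0,0.02,0,-1]],
])

```text
clock: 16.05
tool_pos: [0.519, -0.2371, 0.1164]
orientation: [-180.0, 0.0, 8.7]
force: [-0.0, -0.7, -1.2]
opening: 0.0102
gripper_force: 30.0
```

Emit:
carry_out([
  [[0,0,0.005,0,-1],[0,0,0.01,0,-1],[0,0,0.01,0,-1]],
])

```text
clock: 16.35
tool_pos: [0.5191, -0.237, 0.1145]
orientation: [-180.0, 0.0, 8.7]
force: [0.6, -0.1, -1.4]
opening: 0.0096
gripper_force: 30.0
```

Emit:
carry_out([
  [[0,0,0.005,0,-1],[0,0,0.005,0,-1],[0,0,0.01,0,-1],[0,0,0.01,0,-1]],
])

```text
clock: 16.75
tool_pos: [0.5194, -0.2372, 0.1141]
orientation: [180.0, -0.0, 8.8]
force: [-3.2, 3.0, 11.1]
opening: 0.0101
gripper_force: 30.0
```

Emit:
carry_out([
  [[0,0,-0.006,0,-1],[0,0,-0.006,0,-0.7],[0,0,-0.006,0,-0.5],[0,0,-0.006,0,-0.4],[0,0,-0.006,0,-0.3]],
])

```text
clock: 17.25
tool_pos: [0.5191, -0.2371, 0.1136]
orientation: [-180.0, 0.0, 8.7]
force: [-0.2, 0.1, 0.4]
opening: 0.0284
gripper_force: 0.0
```

Emit:
carry_out([
  [[0,0,0,0,-0.2],[0,0,-0.05,0,-0.2],[0,0,-0.15,0,-0.2],[0,0,-0.3,0,-0.2],[0,0,-0.45,0,-0.2]],
])

```text
clock: 17.75
tool_pos: [0.519, -0.2371, 0.2053]
orientation: [180.0, 0.0, 8.7]
force: [1.1, -0.9, -0.4]
opening: 0.0351
gripper_force: 0.0
```

```bash
python3 - <<'E'
from h import *
np.set_printoptions(precision=4,suppress=True)
st()
a,b=both('N')
px=proj(b,[*AX,.1])
im=cv2.imread('pics/Ns.png'); x,y=int(px[0]),int(px[1])
big=cv2.resize(im[y-40:y+50,x-45:x+45],(540,540),interpolation=cv2.INTER_CUBIC)
for z in (.05,.083,.105,.146):
    q=(proj(b,[*AX,z])-[x-45-.5,y-40-.5])*6; cv2.circle(big,tuple(int(v) for v in q),1,(255,255,0),-1)
cv2.imwrite('pics/Nb.png',big)
print(fitposts(a,b,[*AX,np.radians(-53)]))
E
```

```text
t 17.75 [ 0.519  -0.2371  0.2053] [180.    0.    8.7] F [ 1.1 -0.9 -0.4] op 0.0351 gf 0.0
((array([ 0.5178, -0.2332, -0.9032]), np.float64(0.6382506720173176)), [array([ 0.5199, -0.2356, -0.9337]), array([ 0.519 , -0.2353, -0.899 ])])
```

View pics/Nb.png

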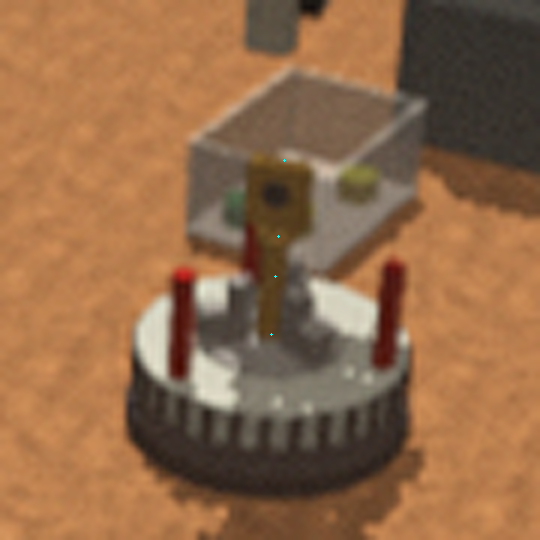

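```bash
python3 - <<'E'
from h import *
q=np.radians(-53.3); P=[AX[0]+.061*np.cos(q),AX[1]+.061*np.sin(q)]
rows([(*P,.2,-53.3,-.45),(*P,.12,-53.3,-.45),(*P,.089,-53.3,-.45)])
E
```

```text
[0.13, 0.26, 0.048, 0.172, -0.45]
[0.127, 0.259, 0.448, 0.172, -0.45]
[0.126, 0.259, 0.603, 0.172, -0.45]
```

Emit:
carry_out([
  [[0.13,0.26,0,0.024,-0.45],[0.13,0.26,0,0.048,-0.45],[0.13,0.26,0,0.072,-0.45],[0.13,0.26,0,0.096,-0.45],[0.13,0.26,0,0.119,-0.45]],
])

```text
clock: 18.35
tool_pos: [0.5526, -0.2847, 0.2038]
orientation: [180.0, 0.0, -34.5]
force: [0.5, 0.2, 0.1]
opening: 0.0241
gripper_force: 0.0
```

Emit:
carry_out([
  [[0,0,0,0.02,-0.45],[0,0,0.1,0.04,-0.45],[0,0,0.2,0.053,-0.45],[0,0,0.36,0.053,-0.45],[0,0,0.36,0.053,-0.45]],
])

```text
clock: 18.85
tool_pos: [0.55, -0.2836, 0.1279]
orientation: [179.8, 0.3, -53.2]
force: [-0.3, 0.5, -0.7]
opening: 0.0237
gripper_force: 0.0
```

```bash
python3 - <<'E'
from h import *
st()
q=np.radians(-53.3); P=[AX[0]+.061*np.cos(q),AX[1]+.061*np.sin(q)]
rows([(*P,.12,-53.3,-.45),(*P,.089,-53.3,-.45)])
E
```

```text
t 18.85 [ 0.55   -0.2836  0.1279] [179.8   0.3 -53.2] F [-0.3  0.5 -0.7] op 0.0237 gf 0.0
[0.024, -0.017, 0.039, 0.0, -0.45]
[0.025, -0.017, 0.194, 0.0, -0.45]
```

Emit:
carry_out([
  [[0.025,-0.017,0,0,-0.45],[0.025,-0.017,0.06,0,-0.45],[0.025,-0.017,0.12,0,-0.45],[0.025,-0.017,0.194,0,-0.45],[0.025,-0.017,0.194,0,-0.45]],
])

```text
clock: 19.35
tool_pos: [0.557, -0.286, 0.0908]
orientation: [179.9, 0.2, -53.2]
force: [-0.1, -0.6, 0.0]
opening: 0.0241
gripper_force: 0.0
```

```bash
python3 - <<'E'
from h import *
st(); arc(-30,r=.061,z=.089)
E
```

```text
t 19.35 [ 0.557  -0.286   0.0908] [179.9   0.2 -53.2] F [-0.1 -0.6  0. ] op 0.0241 gf 0.0
phi now -52.5 r 0.0624
[-0.008, 0.032, 0.009, 0.015, -0.45]
[-0.013, 0.064, 0.009, 0.031, -0.45]
[-0.021, 0.095, 0.009, 0.048, -0.45]
[-0.032, 0.124, 0.009, 0.065, -0.45]
[-0.046, 0.153, 0.009, 0.081, -0.45]
```

Emit:
carry_out([
  [[-0.008,0.032,0,0.015,-0.45],[-0.013,0.064,0,0.031,-0.45],[-0.021,0.095,0,0.048,-0.45],[-0.032,0.124,0,0.065,-0.45],[-0.046,0.153,0,0.081,-0.45]],
])

```text
clock: 19.85
tool_pos: [0.5299, -0.2976, 0.0936]
orientation: [-179.8, -0.1, -82.6]
force: [3.8, 0.6, -3.5]
opening: 0.0241
gripper_force: 2.1
```

```bash
python3 - <<'E'
from h import *
st(); arc(-38,r=.061,z=.089)
E
```

```text
t 19.85 [ 0.5299 -0.2976  0.0936] [-1.798e+02 -1.000e-01 -8.260e+01] F [ 3.8  0.6 -3.5] op 0.0241 gf 2.1
phi now -79.9 r 0.062
[-0.006, 0.041, 0.023, 0.014, -0.45]
[-0.012, 0.081, 0.023, 0.035, -0.45]
[-0.023, 0.119, 0.023, 0.056, -0.45]
[-0.04, 0.156, 0.023, 0.077, -0.45]
[-0.061, 0.191, 0.023, 0.098, -0.45]
```

Emit:
carry_out([
  [[-0.006,0.041,0.015,0.014,-0.45],[-0.012,0.081,0.015,0.035,-0.45],[-0.023,0.119,0.015,0.056,-0.45],[-0.04,0.156,0.015,0.077,-0.45],[-0.061,0.191,0.015,0.098,-0.45]],
])

```text
clock: 20.35
tool_pos: [0.4908, -0.2916, 0.0915]
orientation: [-179.7, 0.0, -117.9]
force: [3.0, -3.8, -0.2]
opening: 0.0238
gripper_force: 2.4
```

```bash
python3 - <<'E'
from h import *
st(); arc(-35,r=.061,z=.089)
E
```

```text
t 20.35 [ 0.4908 -0.2916  0.0915] [-179.7    0.  -117.9] F [ 3.  -3.8 -0.2] op 0.0238 gf 2.4
phi now -117.1 r 0.0619
[-0.006, 0.037, 0.012, 0.017, -0.45]
[-0.013, 0.074, 0.012, 0.037, -0.45]
[-0.023, 0.11, 0.012, 0.056, -0.45]
[-0.038, 0.144, 0.012, 0.076, -0.45]
[-0.057, 0.176, 0.012, 0.095, -0.45]
```

Emit:
carry_out([
  [[-0.006,0.037,0.01,0.017,-0.45],[-0.013,0.074,0.01,0.037,-0.45],[-0.023,0.11,0.01,0.056,-0.45],[-0.038,0.144,0.01,0.076,-0.45],[-0.057,0.176,0.01,0.095,-0.45]],
])

```text
clock: 20.85
tool_pos: [0.4646, -0.265, 0.0897]
orientation: [-179.8, 0.1, -152.1]
force: [1.6, -3.4, 2.0]
opening: 0.0242
gripper_force: 2.1
```

```bash
python3 - <<'E'
from h import *
st(); arc(-15,r=.061,z=.089)
a,b=both('Q'); print(fitposts(a,b,[*AX,np.radians(-147+120)]))
px=proj(b,[*AX,.1])
im=cv2.imread('pics/Qs.png'); x,y=int(px[0]),int(px[1])
cv2.imwrite('pics/Qb.png',cv2.resize(im[y-40:y+50,x-45:x+45],(540,540),interpolation=cv2.INTER_CUBIC))
E
```

```text
t 20.85 [ 0.4646 -0.265   0.0897] [-1.798e+02  1.000e-01 -1.521e+02] F [ 1.6 -3.4  2. ] op 0.0242 gf 2.1
phi now -152.4 r 0.0614
[-0.002, 0.016, 0.003, 0.009, -0.45]
[-0.004, 0.032, 0.003, 0.017, -0.45]
[-0.006, 0.048, 0.003, 0.026, -0.45]
[-0.009, 0.063, 0.003, 0.034, -0.45]
[-0.013, 0.079, 0.003, 0.042, -0.45]
((array([ 0.51942722, -0.23803545, -0.46701049]), np.float64(0.7016024812613078)), [array([ 0.519    , -0.2365   , -0.4712389]), array([ 0.51924645, -0.23781939, -0.46678548])])
```

View pics/Qb.png

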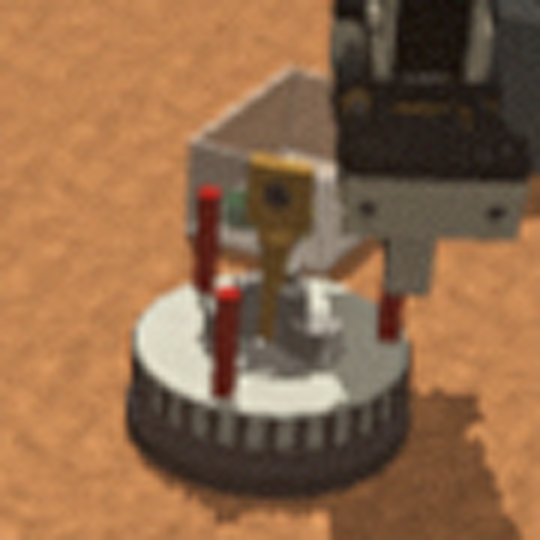

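Emit:
carry_out([
  [[-0.002,0.016,0,0.009,-0.45],[-0.004,0.032,0,0.017,-0.45],[-0.006,0.048,0,0.026,-0.45],[-0.009,0.063,0,0.034,-0.45],[-0.013,0.079,0,0.042,-0.45]],
])

```text
clock: 21.45
tool_pos: [0.4589, -0.2497, 0.089]
orientation: [-179.9, 0.1, -166.8]
force: [1.1, -4.4, 3.5]
opening: 0.0241
gripper_force: 2.0
```

Emit:
carry_out([
  [[-0.002,0.016,0,0.009,-0.45],[-0.004,0.032,0,0.017,-0.45],[-0.006,0.048,0,0.026,-0.45],[-0.009,0.063,0,0.034,-0.45],[-0.013,0.079,0,0.042,-0.45]],
])

```text
clock: 21.95
tool_pos: [0.4574, -0.2337, 0.0888]
orientation: [-179.9, 0.0, 178.1]
force: [-0.7, -4.4, 3.8]
opening: 0.0237
gripper_force: 2.6
```

```bash
python3 - <<'E'
from h import *
st(); arc(-14,r=.061,z=.089)
a,b=both('Q'); print(fitposts(a,b,[*AX,np.radians(-57)]))
E
```

```text
t 21.95 [ 0.4574 -0.2337  0.0888] [-179.9    0.   178.1] F [-0.7 -4.4  3.8] op 0.0237 gf 2.6
phi now 177.4 r 0.0616
[-0.004, 0.015, -0.001, 0.01, -0.45]
[-0.005, 0.03, -0.001, 0.017, -0.45]
[-0.007, 0.044, -0.001, 0.025, -0.45]
[-0.01, 0.059, -0.001, 0.033, -0.45]
[-0.013, 0.074, -0.001, 0.041, -0.45]
((array([ 0.51831559, -0.23654413, -0.97733001]), np.float64(0.8146139943196489)), [array([ 0.519     , -0.2365    , -0.99483767]), array([ 0.51881394, -0.23571021, -0.95614319])])
```

Emit:
carry_out([
  [[-0.004,0.015,0,0.008,-0.45],[-0.005,0.03,0,0.017,-0.45],[-0.007,0.044,0,0.025,-0.45],[-0.01,0.06,0,0.033,-0.45],[-0.013,0.075,0,0.041,-0.45]],
])

```text
clock: 22.55
tool_pos: [0.4601, -0.219, 0.0885]
orientation: [-179.9, 0.0, 163.3]
force: [-1.0, -7.9, 2.3]
opening: 0.0239
gripper_force: 3.8
```

```bash
python3 - <<'E'
from h import *
st(); arc(-4,r=.061,z=.089)
a,b=both('Q')
for q in (-62,-70,-78): print(fitposts(a,b,[*AX,np.radians(q)]))
E
```

```text
t 22.55 [ 0.4601 -0.219   0.0885] [-179.9    0.   163.3] F [-1.  -7.9  2.3] op 0.0239 gf 3.8
phi now 163.4 r 0.0615
[-0.003, 0.004, -0.002, 0.002, -0.45]
[-0.003, 0.009, -0.002, 0.004, -0.45]
[-0.003, 0.013, -0.003, 0.006, -0.45]
[-0.003, 0.017, -0.003, 0.009, -0.45]
[-0.003, 0.021, -0.003, 0.011, -0.45]
((array([ 0.51930302, -0.23529429, -1.18997602]), np.float64(0.7879786964240426)), [array([ 0.519     , -0.2365    , -1.08210414]), array([ 0.51845752, -0.23883889, -1.25777008])])
((array([ 0.51815766, -0.23875309, -1.25135991]), np.float64(0.7869565217391304)), [array([ 0.519     , -0.2365    , -1.22173048]), array([ 0.51946958, -0.23737619, -1.20469795])])
((array([ 0.51874142, -0.2357334 , -1.21593253]), np.float64(0.7881785895484525)), [array([ 0.519     , -0.2365    , -1.36135682]), array([ 0.51925021, -0.23786904, -1.22401318])])
```

Emit:
carry_out([
  [[0,-0.028,0,0,-0.45],[0,-0.028,-0.1,0,-0.45],[0,-0.028,-0.3,0,-0.45],[0,-0.028,-0.5,0,-0.3],[0,-0.028,-0.65,0,-0.1]],
])

```text
clock: 23.15
tool_pos: [0.4586, -0.2236, 0.2202]
orientation: [180.0, 0.1, 163.3]
force: [0.6, 0.3, -0.1]
opening: 0.0334
gripper_force: 0.0
```

Emit:
carry_out([
  [[0.1,0,0,0,-0.1],[0.2,0,0,0,-0.1],[0.2,0,0,0,-0.1]],
])

```text
clock: 23.45
tool_pos: [0.418, -0.2112, 0.2181]
orientation: [179.9, -0.0, 163.3]
force: [0.5, -0.4, 0.0]
opening: 0.0394
gripper_force: 0.0
```

```bash
python3 - <<'E'
from h import *
np.set_printoptions(precision=4,suppress=True)
st(); a,b=both('U')
for q in (-62,-72): print(fitposts(a,b,[*AX,np.radians(q)]))
for g in ([.3817,.1641,-.3278],[.3999,.0243,.2577],[.397,-.0757,-.2512]):
    r=fitfob(a,b,g); print('fob',r)
im=cv2.imread('pics/Us.png'); jt=cv2.imread('pics/Ut.png')
cv2.imwrite('pics/Ub.png',np.hstack([cv2.resize(im[140:320,240:400],(400,450),interpolation=cv2.INTER_CUBIC),cv2.resize(jt[170:280,170:390],(400,200),interpolation=cv2.INTER_CUBIC).repeat(1,0) if 0 else cv2.copyMakeBorder(cv2.resize(jt[170:290,190:400],(400,229),interpolation=cv2.INTER_CUBIC),0,221,0,0,0)]))
E
```

```text
t 23.45 [ 0.418  -0.2112  0.2181] [179.9  -0.  163.3] F [ 0.5 -0.4  0. ] op 0.0394 gf 0.0
((array([ 0.5188, -0.2341, -1.1424]), np.float64(0.7624678663239075)), [array([ 0.519 , -0.2365, -1.0821]), array([ 0.5189, -0.2355, -1.1694])])
((array([ 0.5181, -0.2352, -1.1712]), np.float64(0.762589928057554)), [array([ 0.519 , -0.2365, -1.2566]), array([ 0.519 , -0.2358, -1.1755])])
fob ((array([ 0.3817,  0.1642, -0.327 ]), np.float64(0.3808490157006687)), [array([ 0.3807,  0.1644, -0.3188]), array([ 0.3851,  0.1602, -0.3318])], [np.float64(0.48507581803671185), np.float64(0.2616831986910727)])
fob ((array([0.4039, 0.0169, 0.3274]), np.float64(0.2861338881409864)), [array([0.4039, 0.0169, 0.3274])], [np.float64(0.2861338881409864)])
fob ((array([ 0.3978, -0.0749, -0.377 ]), np.float64(0.991011984021305)), [array([ 0.3978, -0.0749, -0.377 ]), array([ 0.397 , -0.0757, -0.2512])], [np.float64(0.9820239680426098), np.float64(1.0)])
```

View pics/Ub.png

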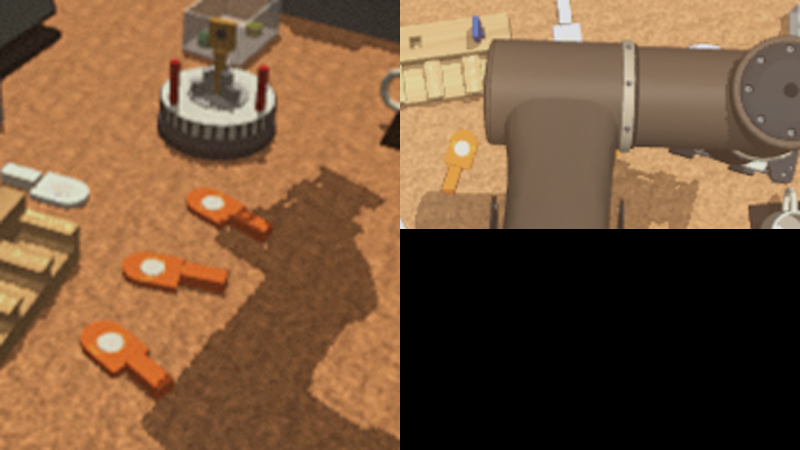

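The key stands gripped upright. The sleeve is at about 2.4 rad by dead reckoning and 2.33–2.38 by image. Now the fobs, starting with the left one.

Emit:
carry_out([
  [[0.06,0.2,0,0,0],[0.12,0.4,0,0,0],[0.17,0.6,0.05,0,0],[0.23,0.8,0.1,0,0],[0.29,1.0,0.2,0,0]],
])

```text
clock: 24.05
tool_pos: [0.4237, -0.0016, 0.1785]
orientation: [179.9, 0.1, 163.2]
force: [1.1, 1.0, -0.5]
opening: 0.0434
gripper_force: 0.0
```

```bash
python3 - <<'E'
from h import *
st(); rows([(.3817,.1641,.1,161.2,0),(.3817,.1641,.05,161.2,0),(.3817,.1641,.004,161.2,0)])
b=ctrl.snapshot('side');b['name']='side'
a=ctrl.snapshot('top');a['name']='top'
print(fitfob(a,b,[.3817,.1641,-.3278]))
E
```

```text
t 24.05 [ 0.4237 -0.0016  0.1785] [1.799e+02 1.000e-01 1.632e+02] F [ 1.1  1.  -0.5] op 0.0434 gf 0.0
[0.441, 0.732, 0.393, 0.006, 0.0]
[0.441, 0.732, 0.643, 0.006, 0.0]
[0.442, 0.731, 0.873, 0.006, 0.0]
((array([ 0.38703875,  0.16705091, -0.43505343]), np.float64(0.6277985074626866)), [array([ 0.38703875,  0.16705091, -0.43505343])], [np.float64(0.6277985074626866)])
```

Emit:
carry_out([
  [[0.12,0.2,0,0.006,0],[0.24,0.4,0.1,0.006,0],[0.36,0.6,0.25,0.006,0],[0.44,0.73,0.4,0.006,0],[0.44,0.73,0.5,0.006,0]],
])

```text
clock: 24.65
tool_pos: [0.3804, 0.1646, 0.0765]
orientation: [-180.0, -0.0, 161.3]
force: [-0.1, -1.1, 0.5]
opening: 0.044
gripper_force: 0.0
```

```bash
python3 - <<'E'
from h import *
st(); rows([(.3817,.1641,.05,161.2,0),(.3817,.1641,.004,161.2,0)])
E
```

```text
t 24.65 [0.3804 0.1646 0.0765] [-180.    -0.   161.3] F [-0.1 -1.1  0.5] op 0.044 gf 0.0
[-0.007, -0.0, 0.132, 0.0, 0.0]
[-0.007, -0.0, 0.362, 0.0, 0.0]
```

Emit:
carry_out([
  [[-0.007,0,0.12,0,0],[-0.007,0,0.24,0,0],[-0.007,0,0.32,0,0],[-0.007,0,0.35,0,0],[-0.007,0,0.35,0,0]],
])

```text
clock: 25.15
tool_pos: [0.382, 0.1608, 0.0072]
orientation: [-179.9, -0.0, 161.0]
force: [-0.4, 0.1, -0.5]
opening: 0.0442
gripper_force: 0.0
```

Emit:
carry_out([
  [[0,0,0,0,-1],[0,0,0,0,-1],[0,0,0,0,-1],[0,0,0,0,-1],[0,0,0,0,-1]],
])

```text
clock: 25.65
tool_pos: [0.3823, 0.1616, 0.0086]
orientation: [179.9, 0.0, 161.0]
force: [-1.5, 0.0, 7.5]
opening: 0.0196
gripper_force: 29.8
```

Emit:
carry_out([
  [[0,0,-0.1,0,-1],[0,0,-0.2,0,-1],[0,0,-0.25,0,-1],[0,0,-0.25,0,-1]],
])

```text
clock: 26.05
tool_pos: [0.3826, 0.162, 0.0591]
orientation: [179.8, 0.1, 161.0]
force: [0.0, 0.6, -1.0]
opening: 0.0197
gripper_force: 29.8
```

```bash
cat >> h.py <<'E'
RK=(.567,.162,.1225)
def lane(y,xs): return [tuple(rz(np.array([[x,y,0]]),*RK)[0][:2]) for x in xs]
E
python3 - <<'E'
from h import *
st(); print(lane(.061,(-.1515,-.0795)))
rows([(*lane(.061,(-.1515,))[0],.055,-173,-1)])
E
```

```text
t 26.05 [0.3826 0.162  0.0591] [1.798e+02 1.000e-01 1.610e+02] F [ 0.   0.6 -1. ] op 0.0197 gf 29.8
[(np.float64(0.40918147766826096), np.float64(0.20403051283325502)), (np.float64(0.48064192789304666), np.float64(0.21282847019112672))]
[-0.058, 0.242, 0.021, -0.072, -1.0]
```

Emit:
carry_out([
  [[-0.02,0.1,0,-0.02,-1],[-0.04,0.18,0,-0.04,-1],[-0.058,0.242,0,-0.06,-1],[-0.058,0.242,0.05,-0.072,-1],[-0.058,0.242,0.11,-0.072,-1]],
])

```text
clock: 26.55
tool_pos: [0.4086, 0.2034, 0.0349]
orientation: [-180.0, -0.0, -172.9]
force: [-0.2, -0.0, -0.7]
opening: 0.0194
gripper_force: 29.8
```

```bash
python3 - <<'E'
from h import *
np.set_printoptions(precision=4,suppress=True)
st(); o=ctrl.get_obs()
b=ctrl.snapshot('side');b['name']='side'
# check: fit held fob (side view) at height z
c=proj(b,[.45,.21,.03]); m=orange(b)&near((420,560),c,40); print(m.sum())
print(fit([(b,m)],FOB,[.409,.204,.1222],z=o['tool_pos'][2]-.0085))
v=sil(b,'rack',(230,256)); 
if v is not None: print(fit([(b,v|m)],RACK,[*RK]))
P=lane(.061,(-.1515,-.13,-.11))
rows([(*p,.0355,-173,-1) for p in P])
E
```

```text
t 26.55 [0.4086 0.2034 0.0349] [-180.    -0.  -172.9] F [-0.2 -0.  -0.7] op 0.0194 gf 29.8
59
(array([ 0.4054,  0.1819, -1.0137]), np.float64(0.8916984181965131))
(array([0.5696, 0.162 , 0.1633]), np.float64(0.1499044299527772))
[-0.01, 0.009, -0.009, -0.0, -1.0]
[-0.117, 0.009, -0.009, -0.0, -1.0]
[-0.217, 0.01, -0.009, -0.0, -1.0]
```

Emit:
carry_out([
  [[-0.02,0.006,0,0,-1],[-0.05,0.006,0,0,-1],[-0.08,0.006,0,0,-1],[-0.11,0.006,0,0,-1],[-0.11,0.006,0,0,-1]],
])

```text
clock: 27.15
tool_pos: [0.4314, 0.2074, 0.0362]
orientation: [180.0, 0.0, -173.1]
force: [0.0, -0.2, -0.5]
opening: 0.0195
gripper_force: 29.8
```

Emit:
carry_out([
  [[-0.03,-0.002,0,0,-1],[-0.06,-0.002,0,0,-1],[-0.09,-0.002,0,0,-1],[-0.12,-0.002,0,0,-1],[-0.12,-0.002,0,0,-1]],
])

```text
clock: 27.65
tool_pos: [0.455, 0.2097, 0.0359]
orientation: [-180.0, 0.0, -173.1]
force: [-0.5, -0.3, -0.6]
opening: 0.0197
gripper_force: 29.8
```

Emit:
carry_out([
  [[-0.03,0,0,0,-1],[-0.06,0,0,0,-1],[-0.09,0,0,0,-1],[-0.1,0,0,0,-1],[-0.1,0,0,0,-1]],
])

```text
clock: 28.15
tool_pos: [0.4744, 0.212, 0.0359]
orientation: [180.0, 0.0, -173.1]
force: [-0.6, 0.2, -0.1]
opening: 0.0191
gripper_force: 29.8
```

Emit:
carry_out([
  [[-0.01,0,0,0,-1],[-0.02,0,0,0,-1],[-0.02,0,0,0,-1]],
])

```text
clock: 28.45
tool_pos: [0.4782, 0.2125, 0.036]
orientation: [180.0, 0.0, -173.1]
force: [-0.1, -0.1, 1.0]
opening: 0.019
gripper_force: 29.8
```

Emit:
carry_out([
  [[-0.01,0,0,0,-1],[-0.02,0,0,0,-1],[-0.02,0,0,0,-1]],
])

```text
clock: 28.75
tool_pos: [0.4823, 0.213, 0.036]
orientation: [180.0, 0.0, -173.1]
force: [0.5, -0.8, -0.2]
opening: 0.0198
gripper_force: 29.8
```

Emit:
carry_out([
  [[-0.005,0,0,0,-1],[-0.01,0,0,0,-1],[-0.01,0,0,0,-1]],
])

```text
clock: 29.05
tool_pos: [0.483, 0.2126, 0.0356]
orientation: [-180.0, -0.1, -173.1]
force: [-5.4, -0.3, 0.6]
opening: 0.0198
gripper_force: 29.8
```

Emit:
carry_out([
  [[-0.005,0,0,0,-1],[-0.005,0,0.01,0,-1],[-0.005,0,0.015,0,-1],[-0.005,0,0.015,0,-1]],
])

```text
clock: 29.45
tool_pos: [0.483, 0.2125, 0.0323]
orientation: [-179.9, -0.2, -173.1]
force: [-10.6, 1.7, 3.0]
opening: 0.0197
gripper_force: 30.0
```

Emit:
carry_out([
  [[0,0,0,0,-0.6],[0,0,0,0,-0.35],[0,0,0,0,-0.2],[0,0,-0.1,0,-0.2],[0,0,-0.35,0,-0.2]],
])

```text
clock: 29.95
tool_pos: [0.4833, 0.2117, 0.1003]
orientation: [-179.8, -0.3, -173.1]
force: [0.9, 1.4, 0.3]
opening: 0.0346
gripper_force: 0.0
```

```bash
python3 - <<'E'
from h import *
np.set_printoptions(precision=4,suppress=True)
st(); a,b=both('V')
print('M',fitfob(a,b,[.403,.02,.29])); print('R',fitfob(a,b,[.397,-.0757,-.2512]))
# fob in lane: handle only visible
m=orange(b)&near((420,560),proj(b,[.483,.2125,.032]),20); print('handle',m.sum(),np.argwhere(m).mean(0) if m.any() else '',proj(b,[.483,.2125,.032]))
E
```

```text
t 29.95 [0.4833 0.2117 0.1003] [-179.8   -0.3 -173.1] F [0.9 1.4 0.3] op 0.0346 gf 0.0
M ((array([0.4   , 0.0241, 0.2645]), np.float64(0.38639629083678917)), [array([0.3992, 0.0241, 0.2631]), array([0.4021, 0.0189, 0.2909])], [np.float64(0.4908940397350994), np.float64(0.27143904226728566)])
R ((array([ 0.397 , -0.0757, -0.2507]), np.float64(0.40273025009696795)), [array([ 0.3935, -0.0748, -0.2307]), array([ 0.4002, -0.0801, -0.2552])], [np.float64(0.5018169805087546), np.float64(0.2881092828314188)])
handle 199 [274.3769 243.3467] [247.7674 277.6136]
```

Emit:
carry_out([
  [[0.12,-0.2,0,-0.02,-0.2],[0.24,-0.4,0,-0.022,0],[0.36,-0.6,0,-0.022,0],[0.48,-0.8,0.05,-0.022,0],[0.525,-0.883,0.1,-0.022,0]],
])

```text
clock: 30.55
tool_pos: [0.4004, 0.0229, 0.0832]
orientation: [180.0, 0.1, -165.2]
force: [0.3, 0.6, -0.2]
opening: 0.0434
gripper_force: 0.0
```

```bash
python3 - <<'E'
from h import *
st(); rows([(.400,.0235,.05,-165,0),(.400,.0235,.007,-165,0)])
E
```

```text
t 30.55 [0.4004 0.0229 0.0832] [ 1.800e+02  1.000e-01 -1.652e+02] F [ 0.3  0.6 -0.2] op 0.0434 gf 0.0
[0.002, 0.003, 0.166, -0.001, 0.0]
[0.002, 0.003, 0.381, -0.001, 0.0]
```

Emit:
carry_out([
  [[0,0,0.12,0,0],[0,0,0.24,0,0],[0,0,0.33,0,0],[0,0,0.38,0,0],[0,0,0.38,0,0]],
])

```text
clock: 31.05
tool_pos: [0.4019, 0.0251, 0.0061]
orientation: [-180.0, -0.1, -165.2]
force: [-0.1, -0.0, -0.4]
opening: 0.0438
gripper_force: 0.0
```

Emit:
carry_out([
  [[0,0,0,0,-1],[0,0,0,0,-1],[0,0,0,0,-1],[0,0,0,0,-1],[0,0,0,0,-1]],
])

```text
clock: 31.55
tool_pos: [0.4025, 0.0256, 0.0075]
orientation: [180.0, 0.1, -165.1]
force: [-1.2, -0.1, 6.8]
opening: 0.0194
gripper_force: 30.0
```

Emit:
carry_out([
  [[0,0,-0.1,0,-1],[0,0,-0.2,0,-1],[0,0,-0.27,0,-1],[0,0,-0.27,0,-1]],
])

```text
clock: 31.95
tool_pos: [0.4032, 0.026, 0.0626]
orientation: [179.9, 0.2, -165.1]
force: [0.1, 0.2, -1.3]
opening: 0.0198
gripper_force: 30.0
```

```bash
python3 - <<'E'
from h import *
st(); rows([(*lane(0,(-.1515,))[0],.055,-173,-1),(*lane(0,(-.1515,))[0],.0355,-173,-1)])
E
```

```text
t 31.95 [0.4032 0.026  0.0626] [ 179.9    0.2 -165.1] F [ 0.1  0.2 -1.3] op 0.0198 gf 30.0
[-0.216, 0.551, 0.04, 0.022, -1.0]
[-0.215, 0.551, 0.137, 0.022, -1.0]
```

Emit:
carry_out([
  [[-0.03,0.2,0,0.011,-1],[-0.1,0.4,0,0.022,-1],[-0.2,0.551,0,0.022,-1],[-0.215,0.551,0.07,0.022,-1],[-0.215,0.551,0.14,0.022,-1]],
])

```text
clock: 32.45
tool_pos: [0.4157, 0.1442, 0.0321]
orientation: [180.0, 0.0, -173.0]
force: [0.4, 0.3, -1.9]
opening: 0.0197
gripper_force: 30.0
```

```bash
python3 - <<'E'
from h import *
st(); rows([(*p,.0345,-173,-1) for p in lane(0,(-.129,-.105,-.085,-.0795))])
E
```

```text
t 32.45 [0.4157 0.1442 0.0321] [ 180.    0. -173.] F [ 0.4  0.3 -1.9] op 0.0197 gf 30.0
[-0.117, -0.004, -0.012, 0.0, -1.0]
[-0.237, -0.004, -0.012, 0.0, -1.0]
[-0.337, -0.004, -0.012, 0.0, -1.0]
[-0.364, -0.004, -0.012, 0.0, -1.0]
```

Emit:
carry_out([
  [[0,-0.004,-0.014,0,-1],[-0.03,-0.004,-0.014,0,-1],[-0.07,-0.004,-0.014,0,-1],[-0.117,-0.004,-0.014,0,-1],[-0.117,-0.004,-0.014,0,-1]],
])

```text
clock: 32.95
tool_pos: [0.4406, 0.1455, 0.0363]
orientation: [180.0, 0.1, -173.1]
force: [-0.2, -0.3, -1.1]
opening: 0.02
gripper_force: 30.0
```

Emit:
carry_out([
  [[-0.03,0,0,0,-1],[-0.06,0,0,0,-1],[-0.09,0,0,0,-1],[-0.12,0,0,0,-1],[-0.12,0,0,0,-1]],
])

```text
clock: 33.45
tool_pos: [0.4634, 0.148, 0.0357]
orientation: [180.0, 0.0, -173.1]
force: [0.2, -0.2, -1.1]
opening: 0.0195
gripper_force: 30.0
```

Emit:
carry_out([
  [[-0.03,0.005,0.004,0,-1],[-0.06,0.005,0.004,0,-1],[-0.09,0.005,0.004,0,-1],[-0.105,0.005,0.004,0,-1],[-0.105,0.005,0.004,0,-1]],
])

```text
clock: 33.95
tool_pos: [0.4837, 0.1514, 0.0349]
orientation: [-180.0, 0.0, -173.1]
force: [-0.7, -0.4, -1.4]
opening: 0.0196
gripper_force: 30.0
```

Emit:
carry_out([
  [[-0.01,0,0,0,-1],[-0.02,0,0,0,-1],[-0.02,0,0,0,-1]],
])

```text
clock: 34.25
tool_pos: [0.4874, 0.1519, 0.035]
orientation: [180.0, 0.0, -173.1]
force: [-0.1, -1.0, -1.0]
opening: 0.0198
gripper_force: 30.0
```

Emit:
carry_out([
  [[-0.01,0,0,0,-1],[-0.02,0,0,0,-1],[-0.02,0,0,0,-1]],
])

```text
clock: 34.55
tool_pos: [0.4915, 0.1524, 0.035]
orientation: [180.0, 0.0, -173.1]
force: [-0.1, -0.4, 0.5]
opening: 0.0196
gripper_force: 30.0
```

Emit:
carry_out([
  [[-0.005,0,0,0,-1],[-0.01,0,0,0,-1],[-0.01,0,0,0,-1]],
])

```text
clock: 34.85
tool_pos: [0.492, 0.152, 0.0345]
orientation: [-180.0, -0.1, -173.1]
force: [-4.7, 0.7, 0.9]
opening: 0.0196
gripper_force: 30.0
```

Emit:
carry_out([
  [[-0.005,0,0,0,-1],[-0.005,0,0.01,0,-1],[-0.005,0,0.015,0,-1],[-0.005,0,0.015,0,-1]],
])

```text
clock: 35.25
tool_pos: [0.4921, 0.1515, 0.0313]
orientation: [-179.9, -0.2, -173.1]
force: [-7.3, -0.5, 3.1]
opening: 0.0194
gripper_force: 30.0
```

Emit:
carry_out([
  [[0,0,0,0,-0.6],[0,0,0,0,-0.35],[0,0,0,0,-0.25],[0,0,-0.1,0,-0.25],[0,0,-0.35,0,-0.25]],
])

```text
clock: 35.75
tool_pos: [0.4922, 0.1513, 0.0994]
orientation: [-179.8, -0.4, -173.1]
force: [1.2, 0.8, -0.1]
opening: 0.0329
gripper_force: 0.0
```

```bash
python3 - <<'E'
from h import *
np.set_printoptions(precision=4,suppress=True)
st(); a,b=both('W')
print('R',fitfob(a,b,[.397,-.0757,-.2512]))
rows([(.397,-.0762,.08,165.4,0)])
E
```

```text
t 35.75 [0.4922 0.1513 0.0994] [-179.8   -0.4 -173.1] F [ 1.2  0.8 -0.1] op 0.0329 gf 0.0
R ((array([ 0.397 , -0.0758, -0.2472]), np.float64(0.41235996870145153)), [array([ 0.3964, -0.0756, -0.2196]), array([ 0.4007, -0.0807, -0.2745])], [np.float64(0.5110890433631248), np.float64(0.2974406991260924)])
[0.644, -1.085, 0.129, 0.06, 0.0]
```

Emit:
carry_out([
  [[0.13,-0.2,0,0.02,-0.2],[0.26,-0.4,0,0.04,0],[0.38,-0.6,0,0.06,0],[0.5,-0.8,0,0.06,0],[0.6,-0.99,0.05,0.06,0]],
])

```text
clock: 36.35
tool_pos: [0.3993, -0.0595, 0.0932]
orientation: [179.9, 0.2, 165.4]
force: [1.5, -0.7, 0.3]
opening: 0.0435
gripper_force: 0.0
```

```bash
python3 - <<'E'
from h import *
st(); rows([(.397,-.0762,.05,165.6,0),(.397,-.0762,.006,165.6,0)])
E
```

```text
t 36.35 [ 0.3993 -0.0595  0.0932] [179.9   0.2 165.4] F [ 1.5 -0.7  0.3] op 0.0435 gf 0.0
[-0.009, -0.084, 0.216, -0.001, 0.0]
[-0.008, -0.085, 0.436, -0.001, 0.0]
```

Emit:
carry_out([
  [[-0.008,-0.084,0.05,0,0],[-0.008,-0.084,0.1,0,0],[-0.008,-0.084,0.1,0,0]],
])

```text
clock: 36.65
tool_pos: [0.3961, -0.0753, 0.0713]
orientation: [-180.0, -0.0, 165.2]
force: [0.1, 0.1, 0.0]
opening: 0.0439
gripper_force: 0.0
```

```bash
python3 - <<'E'
from h import *
st(); rows([(.397,-.0762,.05,165.6,0),(.397,-.0762,.0065,165.6,0)])
E
```

```text
t 36.65 [ 0.3961 -0.0753  0.0713] [-180.    -0.   165.2] F [0.1 0.1 0. ] op 0.0439 gf 0.0
[-0.006, -0.003, 0.106, -0.001, 0.0]
[-0.006, -0.003, 0.324, -0.001, 0.0]
```

Emit:
carry_out([
  [[-0.006,-0.003,0.1,0,0],[-0.006,-0.003,0.2,0,0],[-0.006,-0.003,0.28,0,0],[-0.006,-0.003,0.32,0,0],[-0.006,-0.003,0.32,0,0]],
])

```text
clock: 37.15
tool_pos: [0.3972, -0.0754, 0.0074]
orientation: [-179.9, -0.1, 165.4]
force: [-1.3, -0.3, 0.9]
opening: 0.0437
gripper_force: 0.0
```

Emit:
carry_out([
  [[0,0,0,0,-1],[0,0,0,0,-1],[0,0,0,0,-1],[0,0,0,0,-1],[0,0,0,0,-1]],
])

```text
clock: 37.65
tool_pos: [0.3976, -0.0758, 0.0085]
orientation: [180.0, 0.1, 165.3]
force: [-0.9, 1.4, 5.9]
opening: 0.0193
gripper_force: 30.0
```

Emit:
carry_out([
  [[0,0,-0.1,0,-1],[0,0,-0.2,0,-1],[0,0,-0.27,0,-1],[0,0,-0.27,0,-1]],
])

```text
clock: 38.05
tool_pos: [0.3984, -0.0757, 0.0636]
orientation: [179.9, 0.2, 165.3]
force: [0.4, 0.6, -0.5]
opening: 0.0195
gripper_force: 30.0
```

```bash
python3 - <<'E'
from h import *
st(); rows([(*lane(-.061,(-.1515,))[0],.055,-173,-1),(*lane(-.061,(-.1515,))[0],.0355,-173,-1)])
E
```

```text
t 38.05 [ 0.3984 -0.0757  0.0636] [179.9   0.2 165.3] F [ 0.4  0.6 -0.5] op 0.0195 gf 30.0
[0.077, 0.8, 0.044, -0.06, -1.0]
[0.077, 0.799, 0.142, -0.06, -1.0]
```

Emit:
carry_out([
  [[0.02,0.2,0,-0.02,-1],[0.04,0.4,0,-0.04,-1],[0.06,0.6,0,-0.06,-1],[0.077,0.8,0,-0.06,-1],[0.077,0.8,0.07,-0.06,-1]],
])

```text
clock: 38.55
tool_pos: [0.4255, 0.0874, 0.0488]
orientation: [179.9, 0.3, -172.8]
force: [-0.3, -1.2, -1.4]
opening: 0.0196
gripper_force: 30.0
```

```bash
python3 - <<'E'
from h import *
st(); rows([(*p,.036,-173,-1) for p in lane(-.061,(-.1515,-.129,-.105))])
E
```

```text
t 38.55 [0.4255 0.0874 0.0488] [ 179.9    0.3 -172.8] F [-0.3 -1.2 -1.4] op 0.0196 gf 30.0
[0.01, -0.021, 0.064, 0.0, -1.0]
[-0.102, -0.021, 0.064, 0.0, -1.0]
[-0.222, -0.022, 0.065, 0.0, -1.0]
```

Emit:
carry_out([
  [[0.01,-0.015,0.03,0,-1],[0.01,-0.015,0.064,0,-1],[0.01,-0.015,0.064,0,-1],[0.01,-0.015,0.064,0,-1]],
])

```text
clock: 38.95
tool_pos: [0.4211, 0.0787, 0.0351]
orientation: [-180.0, -0.0, -173.1]
force: [0.0, -0.4, -0.1]
opening: 0.0195
gripper_force: 30.0
```

```bash
python3 - <<'E'
from h import *
st(); rows([(*p,.036,-173,-1) for p in lane(-.061,(-.1515,-.129,-.105))])
E
```

```text
t 38.95 [0.4211 0.0787 0.0351] [-180.    -0.  -173.1] F [ 0.  -0.4 -0.1] op 0.0195 gf 30.0
[-0.017, 0.019, -0.005, -0.0, -1.0]
[-0.13, 0.019, -0.005, -0.0, -1.0]
[-0.25, 0.02, -0.005, -0.0, -1.0]
```

Emit:
carry_out([
  [[0,0.02,-0.005,0,-1],[-0.03,0.02,-0.005,0,-1],[-0.07,0.02,-0.005,0,-1],[-0.13,0.02,-0.005,0,-1],[-0.13,0.02,-0.005,0,-1]],
])

```text
clock: 39.45
tool_pos: [0.4489, 0.0874, 0.0364]
orientation: [180.0, 0.1, -173.1]
force: [0.2, -1.1, 0.7]
opening: 0.0192
gripper_force: 30.0
```

```bash
python3 - <<'E'
from h import *
st(); rows([(*p,.0355,-173,-1) for p in lane(-.061,(-.105,-.085,-.0795))])
E
```

```text
t 39.45 [0.4489 0.0874 0.0364] [ 1.800e+02  1.000e-01 -1.731e+02] F [ 0.2 -1.1  0.7] op 0.0192 gf 30.0
[-0.107, -0.007, 0.004, -0.0, -1.0]
[-0.207, -0.007, 0.005, -0.0, -1.0]
[-0.234, -0.007, 0.005, -0.0, -1.0]
```

Emit:
carry_out([
  [[-0.03,-0.006,0.004,0,-1],[-0.06,-0.006,0.004,0,-1],[-0.09,-0.006,0.004,0,-1],[-0.11,-0.006,0.004,0,-1],[-0.11,-0.006,0.004,0,-1]],
])

```text
clock: 39.95
tool_pos: [0.4691, 0.0883, 0.0353]
orientation: [180.0, 0.0, -173.1]
force: [0.6, 0.3, -1.4]
opening: 0.0191
gripper_force: 30.0
```

Emit:
carry_out([
  [[-0.03,0,0,0,-1],[-0.06,0,0,0,-1],[-0.09,0,0,0,-1],[-0.11,0,0,0,-1],[-0.11,0,0,0,-1]],
])

```text
clock: 40.45
tool_pos: [0.491, 0.0909, 0.0353]
orientation: [180.0, 0.0, -173.1]
force: [0.3, 0.2, -0.2]
opening: 0.0197
gripper_force: 30.0
```

Emit:
carry_out([
  [[-0.01,0,0,0,-1],[-0.02,0,0,0,-1],[-0.03,0,0,0,-1],[-0.03,0,0,0,-1]],
])

```text
clock: 40.85
tool_pos: [0.4964, 0.0915, 0.0353]
orientation: [-180.0, -0.0, -173.1]
force: [0.2, 0.5, -1.7]
opening: 0.0192
gripper_force: 30.0
```

Emit:
carry_out([
  [[-0.005,0,0,0,-1],[-0.01,0,0,0,-1],[-0.01,0,0,0,-1]],
])

```text
clock: 41.15
tool_pos: [0.4967, 0.0911, 0.0348]
orientation: [-180.0, -0.2, -173.1]
force: [-6.2, 0.9, 0.7]
opening: 0.0193
gripper_force: 30.0
```

Emit:
carry_out([
  [[-0.005,0,0,0,-1],[-0.005,0,0.01,0,-1],[-0.005,0,0.016,0,-1],[-0.005,0,0.016,0,-1]],
])

```text
clock: 41.55
tool_pos: [0.4966, 0.0907, 0.0316]
orientation: [-179.9, -0.3, -173.1]
force: [-8.8, -0.0, 3.9]
opening: 0.0197
gripper_force: 30.0
```

Emit:
carry_out([
  [[0,0,0,0,-0.6],[0,0,0,0,-0.35],[0,0,0,0,-0.25],[0,0,-0.15,0,-0.25],[0,0,-0.4,0,-0.25]],
])

```text
clock: 42.05
tool_pos: [0.4979, 0.091, 0.1106]
orientation: [-179.9, -0.3, -173.1]
force: [1.7, 1.5, 0.2]
opening: 0.0327
gripper_force: 0.0
```

Emit:
carry_out([
  [[0.1,-0.2,-0.2,0,-0.25],[0.2,-0.4,-0.4,0,-0.25],[0.3,-0.6,-0.5,0,-0.25],[0.3,-0.8,-0.5,0,-0.25],[0.3,-0.99,-0.5,0,-0.25]],
])

```text
clock: 42.55
tool_pos: [0.4643, -0.1136, 0.215]
orientation: [-180.0, 0.3, -173.0]
force: [1.2, 0.2, -0.4]
opening: 0.0332
gripper_force: 0.0
```

Emit:
carry_out([
  [[0.1,-0.2,0,0,-0.25],[0.1,-0.4,0,0,-0.25],[0.1,-0.6,0,0,-0.25],[0.1,-0.8,0,0,-0.25],[0.1,-0.9,0,0,-0.25]],
])

```text
clock: 43.05
tool_pos: [0.4659, -0.296, 0.2122]
orientation: [-179.9, 0.0, -173.2]
force: [0.6, 0.4, 0.8]
opening: 0.0331
gripper_force: 0.0
```

```bash
python3 - <<'E'
from h import *
np.set_printoptions(precision=4,suppress=True)
st(); a,b=both('Z')
for s in (a,b):
    m=orange(s); n,l,q,c=cv2.connectedComponentsWithStats(np.uint8(m))
    print(s['name'],[(c[i].round(1),q[i,4]) for i in range(1,n) if q[i,4]>25])
im=cv2.imread('pics/Zs.png'); jt=cv2.imread('pics/Zt.png')
cv2.imwrite('pics/Zb.png',np.vstack([cv2.resize(im[130:310,180:380],(660,594))[:, :660]]) if 0 else np.hstack([cv2.resize(im[140:310,180:360],(480,453),interpolation=cv2.INTER_CUBIC),cv2.copyMakeBorder(cv2.resize(jt[170:260,170:250],(320,360),interpolation=cv2.INTER_CUBIC),0,93,0,0,0)]))
E
```

```text
t 43.05 [ 0.4659 -0.296   0.2122] [-179.9    0.  -173.2] F [0.6 0.4 0.8] op 0.0331 gf 0.0
top [(array([236.8, 201.3]), np.int32(61)), (array([216.9, 204.3]), np.int32(61)), (array([196.6, 206.6]), np.int32(56)), (array([239.2, 220.4]), np.int32(165)), (array([198.8, 225.8]), np.int32(176)), (array([219.1, 223.2]), np.int32(168))]
side [(array([265.8, 240.6]), np.int32(187)), (array([253.8, 256.1]), np.int32(225)), (array([239.9, 273.1]), np.int32(268))]
```

View pics/Zb.png

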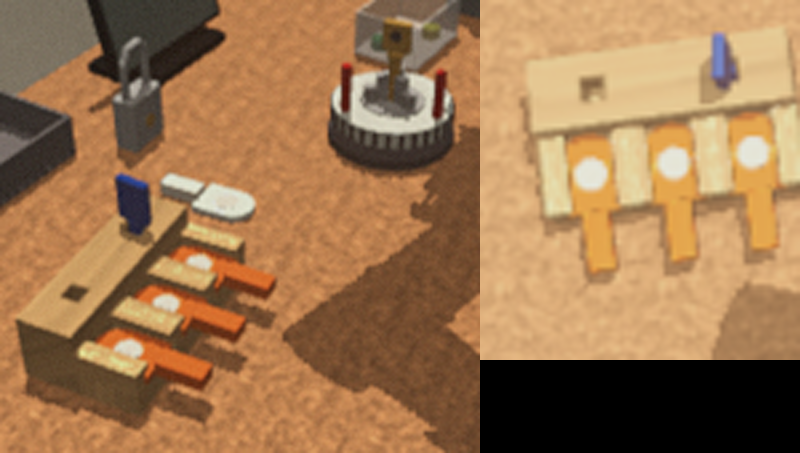

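All three fobs are under the lips with just their handles standing out, and the key is upright in the jaws. I'll do one last sleeve-angle check with the arm clear.

Emit:
carry_out([
  [[0.1,-0.25,0,0,-0.25],[0.2,-0.5,0,0,-0.25],[0.3,-0.75,0,0,-0.25],[0.4,-0.99,0,0,-0.25],[0.4,-0.99,0,0,-0.25]],
])

```text
clock: 43.65
tool_pos: [0.4087, -0.5027, 0.2117]
orientation: [-180.0, -0.0, -173.2]
force: [-0.0, -0.5, -0.9]
opening: 0.0329
gripper_force: 0.0
```

```bash
python3 - <<'E'
from h import *
np.set_printoptions(precision=4,suppress=True)
st(); a,b=both('Y')
def ang(views):
    best=[]
    up=[(s,cv2.resize(np.float32(red(s)&near((420,560),proj(s,[*AX,.07]),40)),(560*S,420*S))>.5) for s in views]
    g=np.arange(-85,-50,.5); e=[]
    for q in g:
        t=0
        for s,m in up:
            r=render(s,[rz(P,*AX,np.radians(q)) for P in POSTS])>0; t+=(r&m).sum()/(r|m).sum()
        e.append(t/len(up))
    k=np.argsort(e)[::-1][:4]; return g[k],np.array(e)[k]
print(ang([a]));print(ang([b]));print(ang([a,b]))
# same measure at the stop (pictures c2: posts)
for n,s in(('c2t',a),('c2s',b),('Nt',a),('Ns',b)):
    s2=dict(s); s2['color']=cv2.cvtColor(cv2.imread('pics/'+n+'.png'),cv2.COLOR_BGR2RGB); print(n,ang([s2]))
E
```

```text
t 43.65 [ 0.4087 -0.5027  0.2117] [-180.    -0.  -173.2] F [-0.  -0.5 -0.9] op 0.0329 gf 0.0
(array([-65.5, -66. , -66.5, -67. ]), array([0.5139, 0.5116, 0.5053, 0.5031]))
(array([-68.5, -67. , -67.5, -66.5]), array([0.45  , 0.4497, 0.4496, 0.4492]))
(array([-65.5, -66. , -66.5, -67. ]), array([0.4808, 0.4802, 0.4773, 0.4764]))
c2t (array([-51.5, -52. , -53.5, -52.5]), array([0.2405, 0.2397, 0.2396, 0.2388]))
c2s (array([-53.5, -54. , -53. , -52.5]), array([0.7291, 0.7264, 0.7256, 0.7139]))
Nt (array([-54.5, -56. , -53.5, -53. ]), array([0.188 , 0.1878, 0.1871, 0.1862]))
Ns (array([-52.5, -53. , -53.5, -52. ]), array([0.5333, 0.5302, 0.5291, 0.5287]))
```

The image puts the sleeve at about 2.33 rad, at the low end of the firm range. I'll nudge it about 4–5° further.

```bash
python3 - <<'E'
from h import *
q=np.radians(173.5); P=(AX[0]+.061*np.cos(q),AX[1]+.061*np.sin(q)); print(P)
rows([(*P,.2,173.5,-.45)])
E
```

```text
(np.float64(0.45839211680372816), np.float64(-0.22959460396015766))
[-0.404, 1.318, 0.058, 0.037, -0.45]
```

Emit:
carry_out([
  [[-0.07,0.22,0,0.02,-0.45],[-0.14,0.44,0,0.037,-0.45],[-0.2,0.66,0,0.037,-0.45],[-0.27,0.88,0,0.037,-0.45],[-0.3,0.99,0,0.037,-0.45]],
])

```text
clock: 44.25
tool_pos: [0.4461, -0.2914, 0.2128]
orientation: [180.0, 0.1, 173.8]
force: [0.4, -0.9, 0.3]
opening: 0.0243
gripper_force: 0.0
```

```bash
python3 -c "
from h import *
st(); rows([(.4584,-.2296,.13,173.5,-.45)])"
```

```text
t 44.25 [ 0.4461 -0.2914  0.2128] [1.800e+02 1.000e-01 1.738e+02] F [ 0.4 -0.9  0.3] op 0.0243 gf 0.0
[-0.027, 0.313, 0.414, 0.001, -0.45]
```

Emit:
carry_out([
  [[-0.027,0.2,0,0,-0.45],[-0.027,0.31,0.1,0,-0.45],[-0.027,0.31,0.25,0,-0.45],[-0.027,0.31,0.4,0,-0.45],[-0.027,0.31,0.4,0,-0.45]],
])

```text
clock: 44.75
tool_pos: [0.4555, -0.2323, 0.1293]
orientation: [179.9, -0.3, 173.7]
force: [-0.3, 0.6, -1.3]
opening: 0.0242
gripper_force: 0.0
```

```bash
python3 -c "
from h import *
st(); rows([(.4584,-.2296,.13,173.5,-.45),(.4584,-.2296,.089,173.5,-.45)])"
```

```text
t 44.75 [ 0.4555 -0.2323  0.1293] [179.9  -0.3 173.7] F [-0.3  0.6 -1.3] op 0.0242 gf 0.0
[-0.013, 0.015, -0.004, 0.001, -0.45]
[-0.014, 0.015, 0.201, 0.001, -0.45]
```

Emit:
carry_out([
  [[-0.013,0.012,0,0,-0.45],[-0.013,0.012,0.06,0,-0.45],[-0.013,0.012,0.13,0,-0.45],[-0.013,0.012,0.2,0,-0.45],[-0.013,0.012,0.2,0,-0.45]],
])

```text
clock: 45.25
tool_pos: [0.4602, -0.2322, 0.0914]
orientation: [180.0, -0.1, 173.6]
force: [-0.3, -0.5, 0.2]
opening: 0.0243
gripper_force: 0.0
```

```bash
python3 -c "
from h import *
st(); arc(-10,r=.061,z=.089)"
```

```text
t 45.25 [ 0.4602 -0.2322  0.0914] [ 1.800e+02 -1.000e-01  1.736e+02] F [-0.3 -0.5  0.2] op 0.0243 gf 0.0
phi now 175.8 r 0.059
[0.01, 0.01, 0.012, -0.001, -0.45]
[0.01, 0.021, 0.012, 0.005, -0.45]
[0.01, 0.032, 0.012, 0.01, -0.45]
[0.009, 0.042, 0.012, 0.016, -0.45]
[0.008, 0.053, 0.012, 0.021, -0.45]
```

Emit:
carry_out([
  [[0.008,0.01,0,0,-0.45],[0.008,0.021,0,0.005,-0.45],[0.008,0.032,0,0.01,-0.45],[0.008,0.042,0,0.016,-0.45],[0.008,0.053,0,0.021,-0.45]],
])

```text
clock: 45.75
tool_pos: [0.4612, -0.2221, 0.0936]
orientation: [-180.0, 0.1, 166.0]
force: [0.3, -7.4, -3.1]
opening: 0.0239
gripper_force: 3.3
```

Emit:
carry_out([
  [[0,0.01,0,0.005,-0.45],[0,0.02,0,0.009,-0.45],[0,0.02,0,0.009,-0.45]],
])

```text
clock: 46.05
tool_pos: [0.4621, -0.2185, 0.0935]
orientation: [-180.0, 0.1, 162.8]
force: [0.7, -6.4, -2.5]
opening: 0.0243
gripper_force: 2.6
```

Emit:
carry_out([
  [[0,-0.01,0,0,-0.45],[0,-0.025,0,0,-0.45],[0,-0.025,-0.1,0,-0.45],[0,-0.025,-0.35,0,-0.45],[0,-0.025,-0.6,0,-0.45]],
])

```text
clock: 46.55
tool_pos: [0.459, -0.2225, 0.2135]
orientation: [-180.0, -0.1, 162.8]
force: [2.3, -0.1, -0.5]
opening: 0.0241
gripper_force: 0.0
```

Emit:
carry_out([
  [[0.1,-0.25,0,0,-0.25],[0.2,-0.5,0,0,-0.25],[0.3,-0.75,0,0,-0.25],[0.3,-0.99,0,0,-0.25],[0.3,-0.99,0,0,-0.25]],
])

```text
clock: 47.05
tool_pos: [0.3418, -0.3972, 0.2127]
orientation: [-180.0, 0.0, 162.6]
force: [-0.3, 0.7, -0.5]
opening: 0.0326
gripper_force: 0.0
```

```bash
python3 - <<'E'
from h import *
np.set_printoptions(precision=4,suppress=True)
st(); a,b=both('X')
def ang(views):
    up=[(s,cv2.resize(np.float32(red(s)&near((420,560),proj(s,[*AX,.07]),40)),(560*S,420*S))>.5) for s in views]
    g=np.arange(-90,-50,.5); e=[]
    for q in g:
        t=0
        for s,m in up:
            r=render(s,[rz(P,*AX,np.radians(q)) for P in POSTS])>0; t+=(r&m).sum()/(r|m).sum()
        e.append(t/len(up))
    k=np.argsort(e)[::-1][:4]; return g[k]
print(ang([a]),ang([b]),ang([a,b]))
for f in('Ys','Xs'):
    h=cv2.cvtColor(cv2.imread(f'pics/{f}.png'),cv2.COLOR_BGR2HSV); m=(h[...,0]>14)&(h[...,0]<30)&(h[...,1]>130)&near(h.shape,proj(b,[*AX,.11]),18); print(f,m.sum(),np.argwhere(m).mean(0))
E
```

```text
t 47.05 [ 0.3418 -0.3972  0.2127] [-180.     0.   162.6] F [-0.3  0.7 -0.5] op 0.0326 gf 0.0
[-67.  -67.5 -68.5 -66. ] [-68.5 -67.  -67.5 -66.5] [-67.  -67.5 -68.5 -66. ]
Ys 152 [156.7697 328.3947]
Xs 155 [156.7419 328.6387]
```

```bash
python3 -c "
from plant import ctrl
print(ctrl.close_job())"
```

```text
the job is handed in; nothing more can be done
None
```

The job is handed in: the key stands upright in the closed chuck, with the sleeve at an estimated 2.35–2.4 rad against the 2.3–2.5 needed, and all three orange fobs are in their own lanes, fully home. I didn't re-measure the other things on the counter at the end.

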